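Press and image the flat-sided sample pucks in the inspection nest

ROBOT

A 6-joint arm with a two-finger parallel gripper is mounted at the origin on the work surface. World frame = base frame: x ahead of the robot, y to its left, z up, the work surface at z = 0. Lengths are in m, angles in rad, forces in N, time in s.
With the tool pointing down it reaches from about 0.2 to 0.875 m from the base axis. Payload 3.4 kg.
Tool frame: the origin (TCP) lies at the very end of the fingers, on their centre line; the grasp point (between the pads) lies 19 mm behind it; z points along the fingers, y is the direction in which the jaws open and shut (so a half turn about z gives the same grasp; the last joint's range is limited). The gripper opens to 94 mm and grips with 3 to 60 N. Pads are 16 mm wide; open, the fingers measure 119 mm over their backs; the gripper's body (75 mm by 177 mm) begins 78 mm behind the grasp point.
Start: joints at [-1.308, 0.276, 1.505, -0, 1.361, -0.121], TCP at [0.215, -0.533, 0.205] pointing down, gripper open.
Joint ranges: [-2.89, 2.89], [-0.75, 2.08], [0.22, 2.7], [-1.18, 4.32], [0.11, 2.71], [-2.7, 2.7]. Speed limits (rad/s): [2.57, 2.57, 3.14, 3.14, 3.14, 3.14].

INTERFACE

Orientations are given as a unit quaternion [x, y, z, w].
In Python, from station import * gives the robot as it stands.
- The arm moves only by the shell command python3 -m creep 'ROWS'. ROWS is a JSON object of lists of equal length, an entry for each row: "grip": the closure, from 0 (fully open) to 1 (shut); "offset": the shift along the world's x, y, z in m, a list of three; "turn": the turn, a rotation vector about the world's x, y, z in rad, a list of three. A call has 1 to 12 rows; each row is the pose to reach, as a shift and turn from the pose measured when the call began; what a row does not reach only later rows make up. A row lasts 1/12 s, in which the tool goes at most 41.7 mm and 7.16 degrees, less where a joint would pass 70% of its speed; a pose out of reach is approached as far as the arm can. A call with a gripper value outside its range is refused whole. The fingers move at their own pace and stop on an object; the grip force is fixed at half the most. Time passes only in rows, so rows that repeat a pose let the fingers close. It gives the time, the measured TCP pose, the force and the opening at its end, in the units of the state.
- get_state(): the state, without advancing time (a new reading comes with each control period).
- capture(name): name is "side" or "top"; returns a dict with "frame" (480x640x3 uint8, red, green, blue), "depth" (480x640 float32, m along the optical axis (not along the pixel's ray), 0 where there is no reading), "intrinsics" (3x3 intrinsics, pixels), "pose" (4x4, takes a point from camera to world coordinates). Camera axes: x right, y down, z forward; pixel columns grow to the right and rows downward; lengths in m; the calibration is good to about 2 mm. A picture is of the moment at which its call begins.
- hand_in(): hands the job in, once; it reports no verdict.
The state is a dict: "t": time; "joint_positions": joint angles; "joint_velocities": joint speeds; "joint_efforts": joint torques, N m; "ee_pos": TCP position; "tcp_rot": TCP orientation; "contact_force": force on the tool from outside, world axes, zero at the start; "ft_torque": the same for the moment, N m; "grip_width": finger opening in m.
Only numpy, scipy, OpenCV 4.12 (cv2) and the standard library are available. Lean on these libraries where they do the work, as an engineer would, in place of code of your own. Each camera call takes 0.05 s, during which the arm holds its last target.

TASK

Swing the hold-down arm of the inspection nest fully back, then set every blue sample puck from the white tray into a pocket of its own, turned flat to flat so that it drops fully home. When all are in, swing the arm over centre down onto them, leave it down for three seconds while the picture is taken, and swing it fully back again. Then set all the pucks upright in the green tray, and leave the other things on the bench where they are.

Things in the scene. Friction and masses are not known exactly. Their poses are not given: they have to be found in the camera images.
- puck0_center (a point): Puck: blue disc 44 mm across, 14 mm thick, cut to a flat 14 mm from its axis (D shape), lower edge tapered (2 mm in over 5 mm); on top a centred aluminium grip fin 10 mm thick (x), 26 mm long (y, parallel to the flat), 28 mm tall (42 mm overall). Orange stripe along the flat. 70 g. Point: on the axis, 21 mm above the underside; z up, +x from axis to flat. 2 or 3 pucks are present at a start.
- puck1_center (a point): Puck: blue disc 44 mm across, 14 mm thick, cut to a flat 14 mm from its axis (D shape), lower edge tapered (2 mm in over 5 mm); on top a centred aluminium grip fin 10 mm thick (x), 26 mm long (y, parallel to the flat), 28 mm tall (42 mm overall). Orange stripe along the flat. 70 g. Point: on the axis, 21 mm above the underside; z up, +x from axis to flat. 2 or 3 pucks are present at a start.
- puck2_center (a point): Puck: blue disc 44 mm across, 14 mm thick, cut to a flat 14 mm from its axis (D shape), lower edge tapered (2 mm in over 5 mm); on top a centred aluminium grip fin 10 mm thick (x), 26 mm long (y, parallel to the flat), 28 mm tall (42 mm overall). Orange stripe along the flat. 70 g. Point: on the axis, 21 mm above the underside; z up, +x from axis to flat. 2 or 3 pucks are present at a start.
- pocket0 (a point): D-shaped pocket, the one nearest the red grip (nest +y end) of three in a row along y, 62 mm apart; takes any puck. Point: centre of its floor. 10 mm deep, upright walls, 2 mm larger than a puck all round; +x points to its flat wall (orange stripe on the rim there). A seated puck has the same x direction, its centre point 21 mm above this point, its disc top 4 mm above the rim.
- pocket1 (a point): D-shaped pocket, the middle one of three in a row along y, 62 mm apart; takes any puck. Point: centre of its floor. 10 mm deep, upright walls, 2 mm larger than a puck all round; +x points to its flat wall (orange stripe on the rim there). A seated puck has the same x direction, its centre point 21 mm above this point, its disc top 4 mm above the rim.
- pocket2 (a point): D-shaped pocket, the one farthest from the red grip (nest -y end) of three in a row along y, 62 mm apart; takes any puck. Point: centre of its floor. 10 mm deep, upright walls, 2 mm larger than a puck all round; +x points to its flat wall (orange stripe on the rim there). A seated puck has the same x direction, its centre point 21 mm above this point, its disc top 4 mm above the rim.
- nest: Inspection nest, fixed: aluminium base 165 (x) by 200 mm (y), 8 mm thick, with a black block 62 x 186 mm (top 18 mm above the bench) holding the three pockets, centred on the origin, and a hinge post (62 mm high, 50 mm wide) on its +x side. Origin on the bench below the middle pocket; axes parallel to those of the pockets.
- nest_hinge (a point): Hinge axis of the hold-down arm, 85 mm to the +x side of the pocket row, 50 mm above the bench; the axis runs along the nest's y. Frame parallel to the nest's. With joint value t the red grip's middle lies at (-0.085 cos t + 0.008 sin t, 0.122, 0.085 sin t + 0.008 cos t) m from here.
- red_grip (a point): Middle of the red round grip of the hold-down arm: a bar 14 mm in diameter along the nest's y, 64 mm long, sticking out past the +y end of the steel press bar (18 mm wide, 14 mm thick, 176 mm long). Free for fingers over 60 mm, 30 mm either side of this point. About 3 N here moves the arm.
- hold_arm (a joint): Angle of the T-shaped hold-down arm (rad). 0: level, press bar on the fin tops of seated pucks (empty nest: rests at -0.03). Grows as the bar is lifted up and over, away from the pockets; about 1.5 is centre; 2.4 is fully back against its stop. Arm 0.3 kg, only gravity and slight friction act: short of centre it falls shut, past centre it falls back.
- tray_in: White shallow tray, fixed, 190 (x) x 210 (y) x 12 mm high, walls and floor 5 mm thick; the pucks stand in it at the start, upright, turned every way, at least 75 mm apart. Origin at the centre of its underside. Left or right of the nest.
- tray_out: Green shallow tray of the same size, fixed, empty at the start, on the other side of the nest. Origin at the centre of its underside; its floor is 5 mm above the origin.
- lens_cap: Bystander, loose: black lens cap, 48 mm across, 18 mm tall; origin at the centre of its underside. To be left where it stands.
- tweezers: Bystander, loose: steel tweezers, 125 mm long, lying flat; origin at the centre of its underside. To be left where it stands.
- petri_dish: Bystander, loose: open clear dish, 88 mm across, 15 mm tall; origin at the centre of its underside. To be left where it stands.
- amber_bottle: Bystander, loose: amber bottle, 60 mm across, 110 mm tall; origin at the centre of its underside. To be left where it stands.
- objective: Bystander, loose: black microscope objective standing on its base, 30 mm across, 45 mm tall; origin at the centre of its underside. To be left where it stands.
- slide_case: Bystander, loose: grey closed slide case, 80 x 100 x 32 mm; origin at the centre of its underside. To be left where it stands.
- wipe_tub: Bystander, loose: white tub with blue lid, 72 mm across, 80 mm tall; origin at the centre of its underside. To be left where it stands.
Mind the look-alikes: they are no part of the job. What is shaped like the part that bears puck2_center but brown or turquoise is not meant.

How it is judged:
By the outcome, as a careful person would: the job done as asked, in the order asked, and still so for the second after the job is handed in, with the robot touching nothing.
Of puck0, puck1, puck2 only 2 to 3 are there at a start; the rules pass over those that are not, and their reading is None.
At some moment in a run one of puck0, puck1, puck2 may be knocked a few centimetres aside while the robot is not near it.
It also fails if it takes over 210 s, if anything falls off the work surface, if the arm or the gripper's body presses on something with over 40 N, if the wrist force passes 120 N, or if a joint passes its speed limit or range.

## Working session

There is one attempt and no reset: what is moved stays moved. The work goes in short steps, Python scripts to look and compute and a shell command to move; the robot and the scene stay as the last step left them, time stands still between calls to the robot, and variables do not carry over. Pictures are saved under pics/ and viewed, and the job is handed in when it is done.

```bash
mkdir -p pics; ls
python3 - <<'E'
from station import *
import cv2
print(get_state())
for n in ("side","top"):
    c=capture(n); cv2.imwrite(f"pics/{n}0.png",c["frame"][:,:,::-1]); print(n,c["intrinsics"],c["pose"])
E
```

```text
pics
{'t': 0.0, 'joint_positions': array([-1.30803968e+00,  2.76591597e-01,  1.50613103e+00,  1.45485889e-05,
        1.36072506e+00, -1.21021411e-01]), 'joint_velocities': array([ 5.68059240e-04, -9.64312463e-04, -7.33064408e-04,  4.66734213e-04,
       -7.16220380e-04, -5.22582631e-05]), 'joint_efforts': array([ 6.40968228e-04, -4.04583478e+01, -2.37231374e+01,  7.03900773e-02,
        3.42163048e-02, -1.38623773e-04]), 'ee_pos': array([ 0.21513114, -0.53260906,  0.20460755]), 'tcp_rot': array([ 9.81645592e-01,  1.90712013e-01, -5.85807748e-05, -9.25692159e-04]), 'contact_force': array([0.30375058, 0.46043049, 0.5940647 ]), 'ft_torque': array([0.02182369, 0.04090945, 0.01425569]), 'grip_width': 0.09410248154992887}
side [[610.78342618   0.         319.77364015]
 [  0.         610.78342618 246.88304059]
 [  0.           0.           1.        ]] [[ 0.98769606 -0.10327882  0.1174307   0.37819614]
 [-0.15631119 -0.6287996   0.76169408 -1.16798862]
 [-0.00482649 -0.77067798 -0.63720652  1.06251239]
 [ 0.          0.          0.          1.        ]]
top [[556.21479741   0.         321.75802383]
 [  0.         556.21479741 247.21956859]
 [  0.           0.           1.        ]] [[-0.0123902  -0.97788835  0.20876031  0.24900334]
 [-0.99992054  0.01163186 -0.00485991  0.02170876]
 [ 0.00232418 -0.20880394 -0.97795476  1.51645193]
 [ 0.          0.          0.          1.        ]]
```

View pics/side0.png

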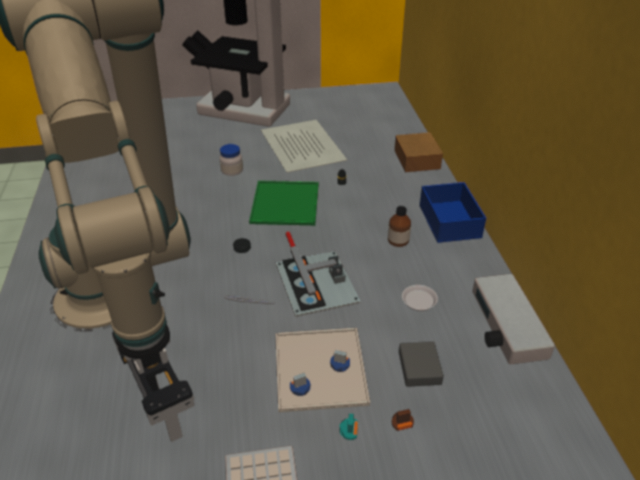

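View pics/top0.png

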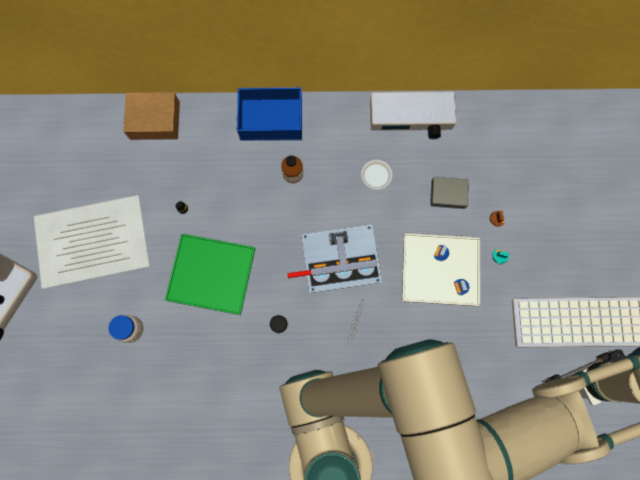

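The side view shows two blue pucks in the white tray at (300,384) and (341,361). In the top view they are at (462,287) and (441,252). The look-alikes are turquoise at top (501,257) and brown at top (498,219), both outside the tray. The red grip is at top (298,274), and the arm is down. I'll check close crops next.

```bash
cat > h.py <<'E'
from station import *
import numpy as np, cv2
def cloud(c):
    d=c["depth"];K=c["intrinsics"];v,u=np.mgrid[:480,:640]
    p=np.stack([(u-K[0,2])*d/K[0,0],(v-K[1,2])*d/K[1,1],d],-1)
    P=p@c["pose"][:3,:3].T+c["pose"][:3,3]; P[d==0]=np.nan
    return P
def proj(c,X):
    X=np.atleast_2d(X);T=np.linalg.inv(c["pose"]);p=X@T[:3,:3].T+T[:3,3];q=p@c["intrinsics"].T
    return q[:,:2]/q[:,2:]
def onplane(c,uv,z):
    r=np.linalg.inv(c["intrinsics"])@np.array([uv[0],uv[1],1.]);r=c["pose"][:3,:3]@r;o=c["pose"][:3,3]
    return o+r*(z-o[2])/r[2]
def crop(c,u0,v0,u1,v1,s,name):
    im=cv2.resize(c["frame"][v0:v1,u0:u1,::-1],None,fx=s,fy=s,interpolation=cv2.INTER_CUBIC);cv2.imwrite("pics/"+name,im)
E
python3 - <<'E'
from h import *
t=capture("top");s=capture("side")
np.savez("c0.npz",**{a+k:v for a,c in(("t",t),("s",s)) for k,v in c.items()})
crop(t,400,200,520,310,6,"t_tray.png");crop(t,280,220,390,300,7,"t_nest.png")
crop(s,270,225,370,415,3,"s_mid.png")
for n,c in(("top",t),("side",s)):
    P=cloud(c);h=cv2.cvtColor(c["frame"],cv2.COLOR_RGB2HSV)
    print(n,"table z",np.nanmedian(P[...,2]))
    for nm,lo,hi in(("blue",(100,120,40),(125,255,255)),("green",(50,150,40),(75,255,255)),("red",(0,180,120),(5,255,255)),("orange",(8,150,150),(22,255,255))):
        m=cv2.inRange(h,lo,hi);k,l,st,ce=cv2.connectedComponentsWithStats(m)
        for i in range(1,k):
            if st[i,4]>8: 
                q=P[l==i];print(nm,st[i],np.round(np.nanmedian(q,0),3),np.round(np.nanmin(q,0),3),np.round(np.nanmax(q,0),3))
E
```

```text
top table z 0.0001174592537538377
blue [ 237   88   65   52 3332] [0.971 0.161 0.01 ] [ 0.888  0.069 -0.011] [1.041 0.249 0.078]
blue [435 249  14  12  62] [ 0.539 -0.321  0.018] [ 0.529 -0.335  0.008] [ 0.559 -0.296  0.024]
blue [456 279   6   4  12] [ 0.473 -0.358  0.017] [ 0.468 -0.362  0.012] [ 0.477 -0.35   0.026]
blue [461 281   8  14  36] [ 0.447 -0.375  0.019] [ 0.434 -0.383  0.01 ] [ 0.47  -0.36   0.025]
blue [108 315  26  25 485] [0.353 0.532 0.08 ] [0.322 0.502 0.066] [0.384 0.564 0.092]
green [ 166  234   89   80 5126] [0.501 0.322 0.005] [ 0.391  0.202 -0.008] [0.613 0.439 0.022]
red [288 270  23   7  94] [0.489 0.075 0.061] [0.482 0.046 0.054] [0.499 0.105 0.068]
orange [435 247   5   9  20] [ 0.555 -0.303  0.019] [ 0.543 -0.309  0.013] [ 0.566 -0.296  0.023]
orange [359 258  11   3  25] [ 0.534 -0.101  0.019] [ 0.531 -0.115  0.007] [ 0.538 -0.087  0.024]
orange [314 264  12   3  27] [0.519 0.02  0.018] [0.515 0.006 0.012] [0.523 0.036 0.026]
orange [455 283   5  10  25] [ 0.454 -0.351  0.019] [ 0.44  -0.358  0.009] [ 0.465 -0.346  0.024]
side table z 0.0017703951312140
[... 545 characters left out ...]
004] [0.61  0.442 0.018]
red [287 233   7  13  39] [0.49  0.073 0.062] [0.485 0.045 0.056] [0.496 0.1   0.068]
orange [ 322    0   82   83 3050] [ 1.12   2.026 -0.213] [ 0.886  1.985 -0.441] [1.328 2.076 0.034]
orange [  0  64  36  37 918] [-0.713  2.027 -0.293] [-0.801  1.989 -0.397] [-0.634  2.06  -0.18 ]
orange [ 27 111   6   3  12] [-0.706  2.028 -0.461] [-0.712  2.015 -0.469] [-0.684  2.045 -0.451]
orange [ 28 119  10  15  72] [-0.709  2.025 -0.534] [-0.729  1.99  -0.591] [-0.69   2.052 -0.497]
orange [354 422   3  12  23] [ 0.553 -0.483  0.015] [ 0.548 -0.496  0.01 ] [ 0.556 -0.471  0.021]
orange [398 422  13   5  32] [ 0.651 -0.49   0.014] [ 0.638 -0.494  0.01 ] [ 0.664 -0.486  0.02 ]
```

```bash
ls pics
```

```text
s_mid.png
side0.png
t_nest.png
t_tray.png
top0.png
```

View pics/t_tray.png

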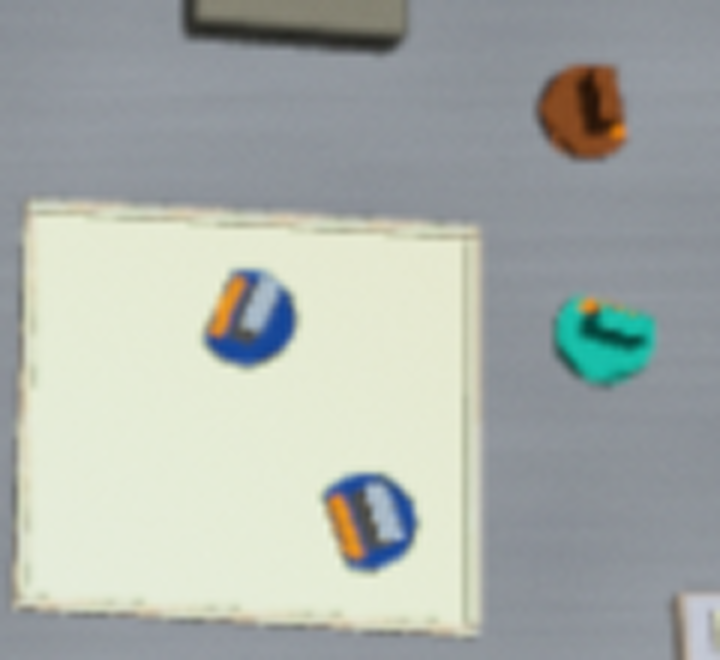

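View pics/t_nest.png

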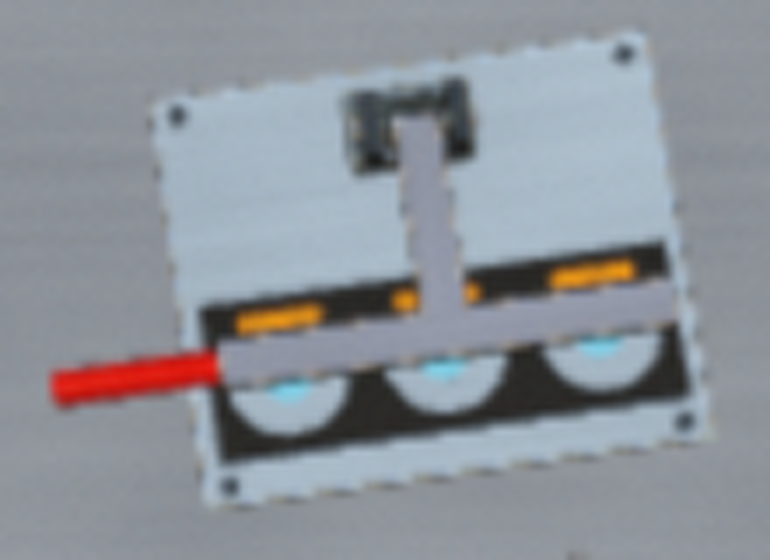

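View pics/s_mid.png

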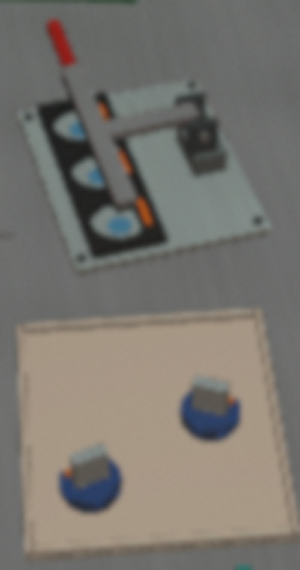

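```bash
cat >> h.py <<'E'
def load():
    z=np.load("c0.npz");return [{k[1:]:z[k] for k in z.files if k[0]==a} for a in "ts"]
E
python3 - <<'E'
from h import *
t,s=load()
f=lambda x,y:((x+.5)/7-.5+280,(y+.5)/7-.5+220)
B=np.array([onplane(t,f(*q),.018) for q in[(200,310),(662,243),(692,395),(222,460)]])
print("block",B.round(4),B.mean(0),np.linalg.norm(np.diff(B,axis=0),axis=1))
e=B[0]+B[3]-B[1]-B[2];print("yaw",np.arctan2(-e[0],e[1]))
S=np.array([onplane(t,f(*q),.008) for q in[(177,115),(623,53),(685,421),(230,487)]])
print("screws",S.round(4),S.mean(0)); e=S[0]+S[3]-S[1]-S[2];print("yaw",np.arctan2(-e[0],e[1]))
# red line
for c in(t,s):
    h=cv2.cvtColor(c["frame"],cv2.COLOR_RGB2HSV);m=cv2.inRange(h,(0,150,80),(6,255,255))
    P=cloud(c);ok=(m>0)&(abs(P[...,0]-.49)<.06)&(abs(P[...,1]-.075)<.08);q=P[ok];print("red",q.mean(0),q.min(0),q.max(0))
    mu=q[:,:2].mean(0);w=np.linalg.svd(q[:,:2]-mu)[2][0];print(w)
# predicted
yaw=.135;R=np.array([[np.cos(yaw),-np.sin(yaw)],[np.sin(yaw),np.cos(yaw)]])
print("pred red",B.mean(0)[:2]+R@[0,.122])
E
```

```text
block [[ 0.5228  0.0521  0.018 ]
 [ 0.5473 -0.1294  0.018 ]
 [ 0.4868 -0.1392  0.018 ]
 [ 0.4635  0.044   0.018 ]] [ 0.50511006 -0.04312598  0.018     ] [0.18318637 0.06124907 0.18465464]
yaw 0.13045410560111204
screws [[ 0.6035  0.0609  0.008 ]
 [ 0.6268 -0.1173  0.008 ]
 [ 0.4782 -0.1372  0.008 ]
 [ 0.4543  0.0411  0.008 ]] [ 0.5407104 -0.0381265  0.008    ]
yaw 0.13151679971504965
red [0.48923738 0.07562934 0.06077544] [0.47980123 0.04649439 0.05404829] [0.49876128 0.10486104 0.06760491]
[ 0.13025768 -0.99148017]
red [0.49018277 0.07469082 0.06162012] [0.48334434 0.04452875 0.05593127] [0.4975428  0.10478315 0.06770127]
[ 0.12407542 -0.99227279]
pred red [0.48869004 0.07776399]
```

The pucks to move are the blue ones at top pixels (441,252) and (462,287). The nest is at about (0.505, -0.0435) with yaw 0.131, and the red grip at about (0.489, 0.0765, 0.056). The two cameras agree on the grip within 2 mm. Next I'll move above it.

```bash
python3 -m creep '{"grip":[0,0,0,0,0,0,0,0,0,0,0,0],"offset":[[0.274,0.609,0],[0.274,0.609,0],[0.274,0.609,0],[0.274,0.609,0],[0.274,0.609,0],[0.274,0.609,0],[0.274,0.609,0],[0.274,0.609,0],[0.274,0.609,0],[0.274,0.609,0],[0.274,0.609,0],[0.274,0.609,0]],"turn":[[0,0,1.318],[0,0,1.318],[0,0,1.318],[0,0,1.318],[0,0,1.318],[0,0,1.318],[0,0,1.318],[0,0,1.318],[0,0,1.318],[0,0,1.318],[0,0,1.318],[0,0,1.318]]}'
```

```text
t: 1.2
ee_pos: [0.4206, -0.0751, 0.2053]
tcp_rot: [0.658, 0.753, -0.0, -0.0]
contact_force: [0.7, -0.5, -0.4]
grip_width: 0.0938
```

```bash
python3 -m creep '{"grip":[0,0,0,0,0,0.4,0.4,0.5,0.5,0.5,0.5,0.5],"offset":[[0.018,0.04,0],[0.035,0.08,0],[0.053,0.12,-0.02],[0.068,0.152,-0.04],[0.068,0.152,-0.07],[0.068,0.152,-0.1],[0.068,0.152,-0.13],[0.068,0.152,-0.15],[0.068,0.152,-0.165],[0.068,0.152,-0.168],[0.068,0.152,-0.168],[0.068,0.152,-0.168]],"turn":[[0,0,0],[0,0,0],[0,0,0],[0,0,0],[0,0,0],[0,0,0],[0,0,0],[0,0,0],[0,0,0],[0,0,0],[0,0,0],[0,0,0]]}'
python3 - <<'E'
from h import *
t=capture("top");s=capture("side")
crop(t,260,200,400,310,5,"t1.png");crop(s,240,190,380,320,5,"s1.png")
E
```

```text
t: 2.2
ee_pos: [0.4892, 0.0768, 0.0378]
tcp_rot: [0.658, 0.753, 0.0, 0.0]
contact_force: [0.3, 0.4, 0.6]
grip_width: 0.0507
```

View pics/s1.png

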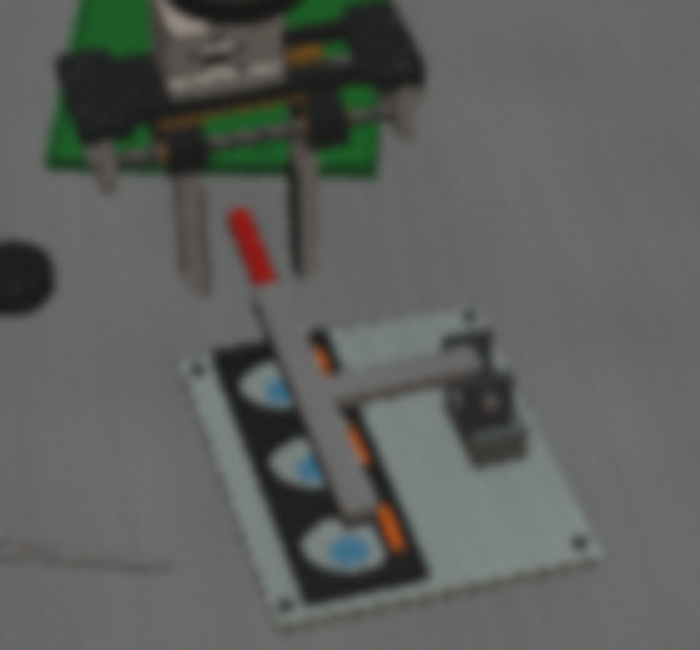

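View pics/t1.png

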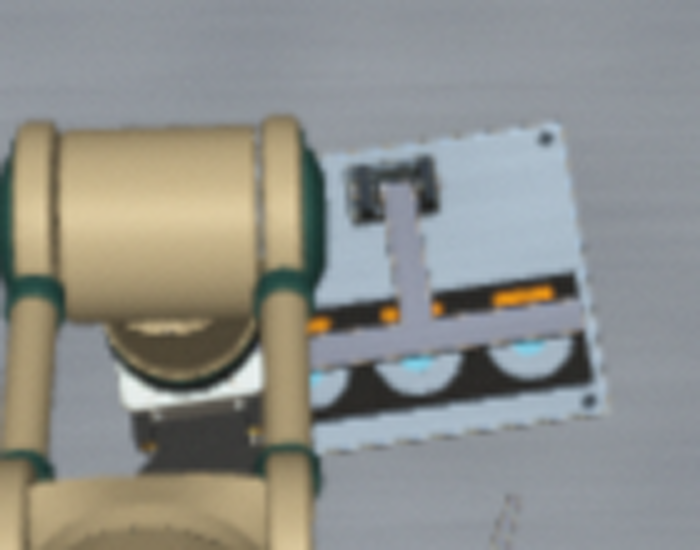

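In the side crop the red grip at (250,245) lies between the two fingers at (195,240) and (305,220). I'll close on it.

```bash
python3 -m creep '{"grip":[1,1,1,1,1,1],"offset":[[0,0,0],[0,0,0],[0,0,0],[0,0,0],[0,0,0],[0,0,0]],"turn":[[0,0,0],[0,0,0],[0,0,0],[0,0,0],[0,0,0],[0,0,0]]}'
python3 - <<'E'
import numpy as np
y=.131;c,s=np.cos(y),np.sin(y)
g=lambda t:np.array([-.085*np.cos(t)+.008*np.sin(t),.085*np.sin(t)+.008*np.cos(t)])
g0=g(-.03)
for t in np.arange(0,2.41,.1):
    d=g(t)-g0
    # grasp displacement; tcp offset with tool tilt f about nest y: tcp=grasp+19mm*tool z ; tool z=(-sin f,0,-cos f)
    for f in (0,min(t,.6)):
        dx=d[0]-.019*np.sin(f); dz=d[1]+.019*(1-np.cos(f))
        print(f"t{t:.1f} f{f:.2f} off [{dx*c:.3f},{dx*s:.3f},{dz:.3f}] turn[{-f*s:.3f},{f*c:.3f},0]",end="   ")
    print()
E
```

```text
t: 2.8
ee_pos: [0.4917, 0.077, 0.0388]
tcp_rot: [0.659, 0.752, 0.002, 0.002]
contact_force: [3.1, 1.4, -3.4]
grip_width: 0.0129
t0.0 f0.00 off [0.000,0.000,0.003] turn[0.000,0.000,0]   t0.0 f0.00 off [0.000,0.000,0.003] turn[-0.000,0.000,0]   
t0.1 f0.00 off [0.001,0.000,0.011] turn[0.000,0.000,0]   t0.1 f0.10 off [-0.000,-0.000,0.011] turn[-0.013,0.099,0]   
t0.2 f0.00 off [0.003,0.000,0.019] turn[0.000,0.000,0]   t0.2 f0.20 off [-0.000,-0.000,0.020] turn[-0.026,0.198,0]   
t0.3 f0.00 off [0.006,0.001,0.027] turn[0.000,0.000,0]   t0.3 f0.30 off [0.001,0.000,0.028] turn[-0.039,0.297,0]   
t0.4 f0.00 off [0.010,0.001,0.035] turn[0.000,0.000,0]   t0.4 f0.40 off [0.003,0.000,0.037] turn[-0.052,0.397,0]   
t0.5 f0.00 off [0.014,0.002,0.042] turn[0.000,0.000,0]   t0.5 f0.50 off [0.005,0.001,0.045] turn[-0.065,0.496,0]   
t0.6 f0.00 off [0.019,0.003,0.049] turn[0.000,0.000,0]   t0.6 f0.60 off [0.009,0.001,0.052] turn[-0.078,0.595,0]   
t0.7 f0.00 off [0.025,0.003,0.055] turn[0.000,0.000,0]   t0.7 f0.60 off [0.014,0.002,0.059] turn[-0.078,0.595,0]   
t0.8 f0.00 off [0.031,0.004,0.061] turn[
[... 1228 characters left out ...]
5,0]   
t1.9 f0.00 off [0.119,0.016,0.072] turn[0.000,0.000,0]   t1.9 f0.60 off [0.109,0.014,0.076] turn[-0.078,0.595,0]   
t2.0 f0.00 off [0.127,0.017,0.069] turn[0.000,0.000,0]   t2.0 f0.60 off [0.116,0.015,0.072] turn[-0.078,0.595,0]   
t2.1 f0.00 off [0.134,0.018,0.064] turn[0.000,0.000,0]   t2.1 f0.60 off [0.123,0.016,0.067] turn[-0.078,0.595,0]   
t2.2 f0.00 off [0.140,0.019,0.059] turn[0.000,0.000,0]   t2.2 f0.60 off [0.130,0.017,0.062] turn[-0.078,0.595,0]   
t2.3 f0.00 off [0.147,0.019,0.053] turn[0.000,0.000,0]   t2.3 f0.60 off [0.136,0.018,0.056] turn[-0.078,0.595,0]   
t2.4 f0.00 off [0.152,0.020,0.046] turn[0.000,0.000,0]   t2.4 f0.60 off [0.141,0.019,0.049] turn[-0.078,0.595,0]
```

```bash
python3 -m creep '{"grip":[1,1,1,1,1,1,1,1,1,1,1,1],"offset":[[0,0,0.007],[0,0,0.011],[0,0,0.015],[0,0,0.02],[0,0,0.024],[0.001,0,0.028],[0.002,0,0.032],[0.003,0,0.037],[0.004,0,0.041],[0.005,0.001,0.045],[0.007,0.001,0.048],[0.009,0.001,0.052]],"turn":[[-0.006,0.05,0],[-0.013,0.099,0],[-0.02,0.15,0],[-0.026,0.198,0],[-0.032,0.25,0],[-0.039,0.297,0],[-0.045,0.35,0],[-0.052,0.397,0],[-0.058,0.446,0],[-0.065,0.496,0],[-0.071,0.545,0],[-0.078,0.595,0]]}'
python3 - <<'E'
from h import *
s=capture("side")
crop(s,240,190,380,320,5,"s2.png")
E
```

```text
t: 3.8
ee_pos: [0.5009, 0.0783, 0.09]
tcp_rot: [0.63, 0.719, -0.221, -0.194]
contact_force: [0.3, 1.3, -4.0]
grip_width: 0.0133
```

View pics/s2.png

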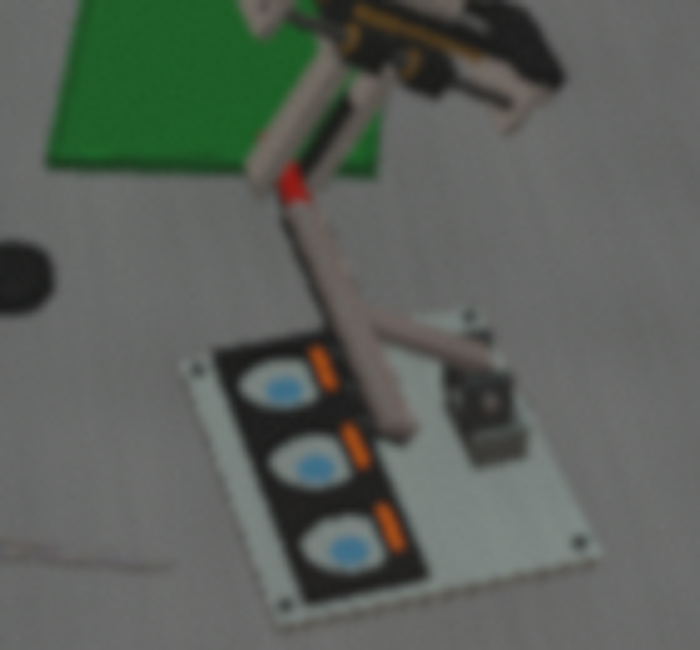

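The bar is gripped and the arm is lifting: the red grip is at crop (292,185) and all three pockets are clear. I'll continue along the arc with the tilt held, letting the bar turn between the pads.

```bash
python3 -m creep '{"grip":[1,1,1,1,1,1,1,1],"offset":[[0.002,0,0.004],[0.005,0.001,0.007],[0.008,0.001,0.01],[0.012,0.002,0.012],[0.015,0.002,0.015],[0.019,0.003,0.017],[0.022,0.003,0.02],[0.026,0.004,0.022]],"turn":[[0,0,0],[0,0,0],[0,0,0],[0,0,0],[0,0,0],[0,0,0],[0,0,0],[0,0,0]]}'
```

```text
t: 4.52
ee_pos: [0.5264, 0.0817, 0.1126]
tcp_rot: [0.629, 0.718, -0.223, -0.196]
contact_force: [-3.1, -2.9, -3.2]
grip_width: 0.0132
```

```bash
python3 -m creep '{"grip":[1,1,1,1,1,1,1,1,1,1,1,1],"offset":[[0.004,0.001,0.002],[0.008,0.001,0.003],[0.012,0.002,0.005],[0.016,0.002,0.006],[0.02,0.003,0.007],[0.024,0.003,0.008],[0.028,0.004,0.009],[0.032,0.004,0.009],[0.037,0.005,0.009],[0.041,0.005,0.009],[0.045,0.006,0.009],[0.049,0.006,0.009]],"turn":[[0,0,0],[0,0,0],[0,0,0],[0,0,0],[0,0,0],[0,0,0],[0,0,0],[0,0,0],[0,0,0],[0,0,0],[0,0,0],[0,0,0]]}'
```

```text
t: 5.52
ee_pos: [0.5733, 0.0879, 0.1265]
tcp_rot: [0.629, 0.718, -0.225, -0.198]
contact_force: [-3.9, -0.1, 11.6]
grip_width: 0.0131
```

```bash
python3 -m creep '{"grip":[1,1,1,1,1,1,1,1,1,1],"offset":[[0.004,0.001,0],[0.009,0.001,-0.001],[0.013,0.001,-0.002],[0.017,0.002,-0.003],[0.021,0.003,-0.005],[0.025,0.003,-0.007],[0.028,0.004,-0.009],[0.032,0.004,-0.011],[0.036,0.005,-0.014],[0.039,0.005,-0.016]],"turn":[[0,0,0],[0,0,0],[0,0,0],[0,0,0],[0,0,0],[0,0,0],[0,0,0],[0,0,0],[0,0,0],[0,0,0]]}'
python3 - <<'E'
from h import *
s=capture("side")
crop(s,240,170,400,320,5,"s3.png")
E
```

```text
t: 6.35
ee_pos: [0.6144, 0.0934, 0.1129]
tcp_rot: [0.629, 0.718, -0.223, -0.196]
contact_force: [2.7, 0.3, 8.4]
grip_width: 0.0132
```

View pics/s3.png

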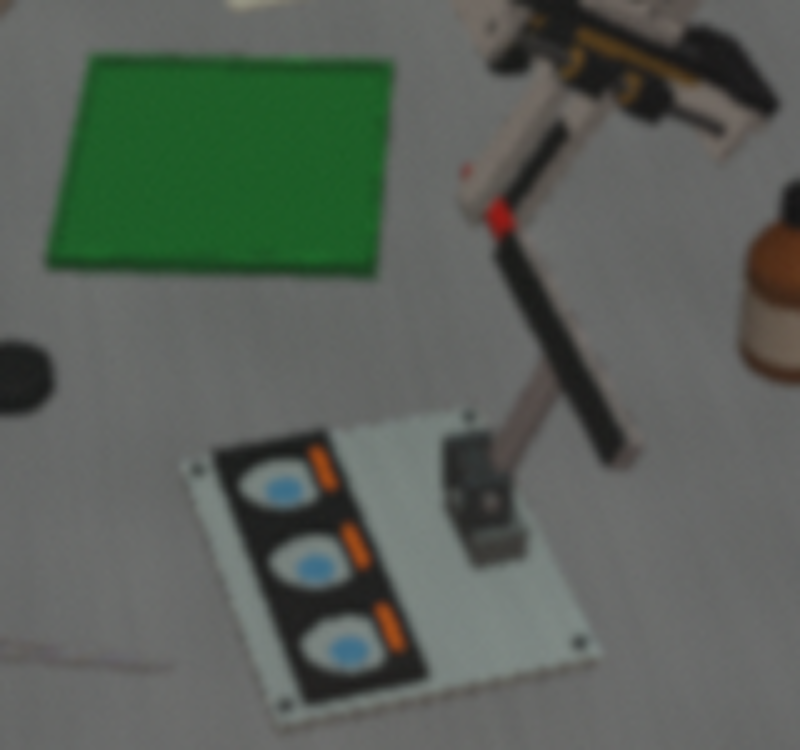

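```bash
python3 -m creep '{"grip":[1,1,1,1,1,1,1],"offset":[[0.004,0,-0.003],[0.007,0.001,-0.005],[0.01,0.001,-0.008],[0.013,0.002,-0.011],[0.015,0.002,-0.013],[0.018,0.002,-0.017],[0.019,0.003,-0.019]],"turn":[[0,0,0],[0,0,0],[0,0,0],[0,0,0],[0,0,0],[0,0,0],[0,0,0]]}'
python3 - <<'E'
from h import *
t,s=load()
P=cloud(t)
for n,(u,v) in dict(bottle=(292,165),petri=(376,172),cap=(278,324),obj=(182,207),case=(450,190)).items(): print(n,P[v,u].round(3))
E
```

```text
t: 6.98
ee_pos: [0.6357, 0.0962, 0.0925]
tcp_rot: [0.629, 0.719, -0.222, -0.195]
contact_force: [2.2, -2.0, 3.6]
grip_width: 0.0134
bottle [0.777 0.092 0.105]
petri [ 0.789 -0.144  0.006]
cap [0.36  0.134 0.022]
obj [0.682 0.398 0.04 ]
case [ 0.724 -0.345  0.034]
```

```bash
python3 -m creep '{"grip":[0,0,0,0,0,0,0,0,0,0,0,0],"offset":[[0,0,0],[0,0,0],[0,0,0],[0.002,0,0.01],[0.004,0,0.02],[0.006,0,0.04],[0.008,0,0.06],[0.009,0,0.08],[0.01,0,0.1],[0.01,0,0.12],[0.01,0,0.14],[0.01,0,0.16]],"turn":[[0,0,0],[0,0,0],[0,0,0],[0.013,-0.1,0],[0.026,-0.2,0],[0.039,-0.3,0],[0.052,-0.4,0],[0.065,-0.5,0],[0.078,-0.595,0],[0.078,-0.595,0],[0.078,-0.595,0],[0.078,-0.595,0]]}'
python3 - <<'E'
from h import *
print(get_state()["tcp_rot"])
t=capture("top");s=capture("side")
crop(t,260,190,400,310,5,"t4.png");crop(s,240,170,400,320,5,"s4.png")
E
```

```text
t: 7.98
ee_pos: [0.6446, 0.0964, 0.2544]
tcp_rot: [0.659, 0.752, 0.001, 0.001]
contact_force: [-0.3, -0.3, -0.4]
grip_width: 0.0896
[0.65882744 0.75229291 0.00101954 0.00086804]
```

View pics/s4.png

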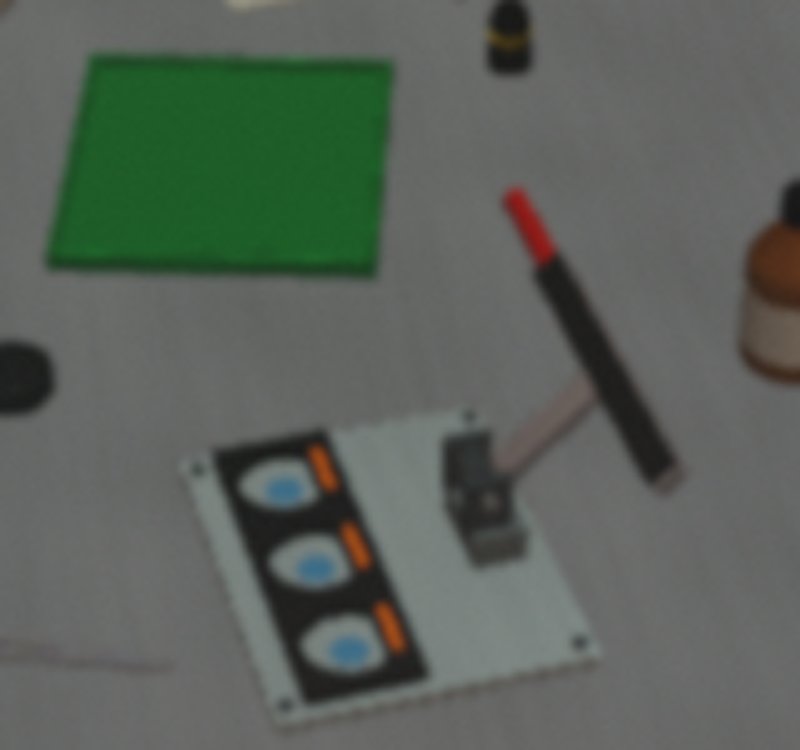

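View pics/t4.png

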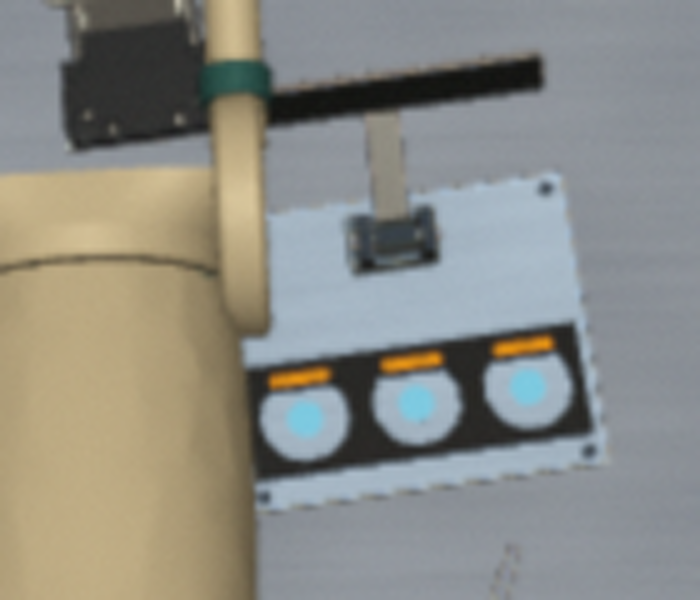

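The hold-down arm is back: the red grip is at side crop (530,225) and all three pockets are empty and clear. Now I'll fit the poses precisely.

```bash
cat >> h.py <<'E'
from scipy.optimize import minimize
SS=6
def dshape(r,f,n=48):
    a=np.arccos(f/r);th=np.linspace(a,2*np.pi-a,n);return np.c_[r*np.cos(th),r*np.sin(th)]
def place(xy,z,p):
    c,s=np.cos(p[2]),np.sin(p[2]);xy=np.asarray(xy);return np.c_[p[0]+c*xy[:,0]-s*xy[:,1],p[1]+s*xy[:,0]+c*xy[:,1],np.full(len(xy),z)]
def rect(x0,x1,y0,y1):return [[x0,y0],[x1,y0],[x1,y1],[x0,y1]]
def puck_layers(p,z0):
    L=[("hull",[place(dshape(20,12.),0,p)] )]
    d=dshape(.022,.014);b=dshape(.020,.012)
    F=rect(-.005,.005,-.013,.013)
    return [(1,np.r_[place(b,z0,p),place(d,z0+.005,p),place(d,z0+.014,p)],True),(1,place(d,z0+.014,p),False),
            (2,place(rect(.0095,.014,-.0155,.0155),z0+.0145,p),False),
            (3,np.r_[place(F,z0+.014,p),place(F,z0+.042,p)],True),(4,place(F,z0+.042,p),False)]
def nest_layers(p):
    L=[(1,place(rect(-.031,.031,-.093,.093),.018,p),False)]
    for i in(1,0,-1):
        q=[p[0]-np.sin(p[2])*.062*i,p[1]+np.cos(p[2])*.062*i,p[2]]
        L+=[(2,place(dshape(.024,.016),.018,q),False)]
    return L
def resid(c,layers,box,ncls):
    u0,v0,u1,v1=box;lab=np.zeros(((v1-v0)*SS,(u1-u0)*SS),np.uint8)
    for k,X,hull in layers:
        q=proj(c,X);q=((q+.5-[u0,v0])*SS-.5)
        q=(q*16).round().astype(np.int32)
        if hull:q=cv2.convexHull(q)
        cv2.fillPoly(lab,[q.reshape(-1,1,2)],k,shift=4)
    W=[]
    for k in range(ncls):
        m=cv2.GaussianBlur((lab==k).astype(np.float32),(0,0),SS*.5)
        W.append(cv2.resize(m,(u1-u0,v1-v0),interpolation=cv2.INTER_AREA).ravel())
    W=np.array(W).T;I=c["frame"][v0:v1,u0:u1].reshape(-1,3).astype(float)
    A=W.T@W+1e-2*np.eye(ncls);return ((I-W@np.linalg.solve(A,W.T@I))**2).sum()/len(I)
def fit(cams,layf,p0,half,ncls):
    bx=[]
    for c in cams:
        u,v=proj(c,[p0[0],p0[1],.02])[0];bx.append([int(u)-half[0],int(v)-half[1],int(u)+half[0],int(v)+half[1]])
    f=lambda x:sum(resid(c,layf([x[0]/1e3,x[1]/1e3,x[2]/50]),b,ncls) for c,b in zip(cams,bx))
    x0=np.array([p0[0]*1e3,p0[1]*1e3,p0[2]*50])
    best=None
    for rep in range(2):
        S=np.array([x0]+[x0+d for d in np.diag([4,4,6.])*(1-.5*rep)])
        r=minimize(f,x0,method="Nelder-Mead",options=dict(initial_simplex=S,xatol=.05,fatol=.1));x0=r.x
    return np.array([x0[0]/1e3,x0[1]/1e3,x0[2]/50]),r.fun
E
sed -i '/L=\[("hull"/d' h.py
python3 - <<'E'
from h import *
t,s=load()
for n,p0 in(("A",(.545,-.318,1.0)),("B",(.453,-.367,2.0))):
    # yaw guess from axis to orange
    for nm,cs in(("top",[t]),("side",[s]),("both",[t,s])):
        p,f=fit(cs,lambda p:puck_layers(p,.005),p0,(14,14),5);print(n,nm,p.round(4),round(f,1))
t2=capture("top");s2=capture("side")
for nm,cs in(("side",[s2]),("top0",[t])):
    p,f=fit(cs,nest_layers,(.505,-.0435,.131),(32,36),3);print("nest",nm,p.round(4),round(f,1))
P=cloud(s2);h=cv2.cvtColor(s2["frame"],cv2.COLOR_RGB2HSV);m=(cv2.inRange(h,(0,150,80),(6,255,255))>0)&(P[...,2]<.2)&(P[...,2]>.05)&(abs(P[...,0]-.64)<.1);print("red",P[m].mean(0))
# predicted at 2.4
y=.131;c,s_=np.cos(y),np.sin(y);x,yy=.1530,.122;print("pred",.505+c*x-s_*yy,-.0435+s_*x+c*yy,.1015)
E
```

```text
A top [ 0.5509 -0.3134  1.1214] 196.6
A side [ 0.5526 -0.3128  1.024 ] 116.9
A both [ 0.5514 -0.3134  1.1209] 405.0
B top [ 0.4559 -0.3621  1.8392] 247.2
B side [ 0.4574 -0.3614  1.967 ] 124.8
B both [ 0.4568 -0.362   1.8444] 514.2
nest side [ 0.5072 -0.0482  0.1279] 781.1
nest top0 [ 0.5054 -0.0428  0.1311] 2423.7
red [0.64164496 0.09139353 0.1075513 ]
pred 0.6407527318405767 0.09744039803342572 0.1015
```

The arm is fully back: the red grip measures z≈0.103 on its axis, matching 2.4 rad. Puck A is at about (0.5515, -0.313), yaw 1.08, and puck B at about (0.457, -0.362), yaw 1.87. I'll go above A.

```bash
python3 -m creep '{"grip":[0,0,0,0,0,0,0,0,0,0,0,0],"offset":[[-0.009,-0.038,0],[-0.018,-0.076,0],[-0.027,-0.114,0],[-0.036,-0.152,0],[-0.045,-0.19,0],[-0.054,-0.228,0],[-0.063,-0.266,-0.01],[-0.072,-0.304,-0.02],[-0.08,-0.342,-0.04],[-0.088,-0.38,-0.06],[-0.093,-0.41,-0.08],[-0.093,-0.41,-0.1]],"turn":[[0,0,0.1],[0,0,0.2],[0,0,0.3],[0,0,0.4],[0,0,0.5],[0,0,0.6],[0,0,0.7],[0,0,0.8],[0,0,0.9],[0,0,0.948],[0,0,0.948],[0,0,0.948]]}'
python3 - <<'E'
from h import *
r=get_state()["tcp_rot"];print("yang",2*np.arctan2(r[1],r[0])-np.pi/2,get_state()["ee_pos"])
t=capture("top");s=capture("side")
cv2.imwrite("pics/t5.png",t["frame"][:,:,::-1]);crop(s,240,280,400,420,5,"s5.png")
for nm,cs in(("top",[t]),("side",[s])):
    p,f=fit(cs,nest_layers,(.505,-.0435,.131),(32,36),3);print("nest",nm,p.round(4),round(f,1))
E
```

```text
t: 9.18
ee_pos: [0.5503, -0.3197, 0.1486]
tcp_rot: [0.245, 0.969, -0.0, -0.001]
contact_force: [0.6, 0.4, 0.3]
grip_width: 0.0941
yang 1.0754419228399414 [ 0.55026316 -0.31974047  0.14855211]
nest top [ 0.5049 -0.0426  0.1357] 3571.8
nest side [ 0.5073 -0.0482  0.138 ] 1841.8
```

View pics/t5.png

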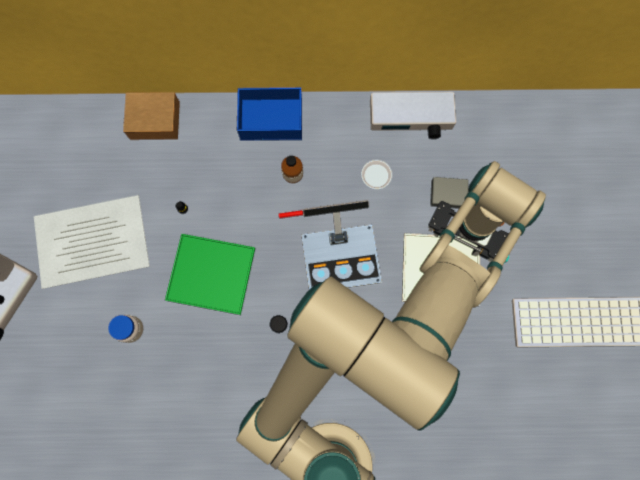

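View pics/s5.png

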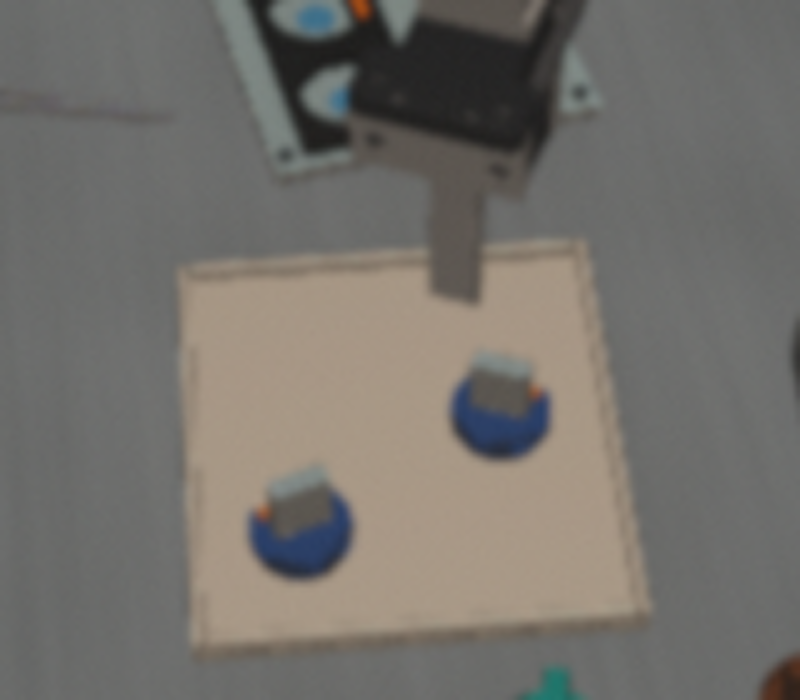

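```bash
python3 -m creep '{"grip":[0,0,0,0,0,0,0,1,1,1,1,1],"offset":[[0.001,0.006,-0.03],[0.001,0.006,-0.06],[0.001,0.006,-0.09],[0.001,0.006,-0.11],[0.001,0.006,-0.12],[0.001,0.006,-0.126],[0.001,0.006,-0.126],[0.001,0.006,-0.126],[0.001,0.006,-0.126],[0.001,0.006,-0.126],[0.001,0.006,-0.126],[0.001,0.006,-0.126]],"turn":[[0,0,0],[0,0,0],[0,0,0],[0,0,0],[0,0,0],[0,0,0],[0,0,0],[0,0,0],[0,0,0],[0,0,0],[0,0,0],[0,0,0]]}'
python3 - <<'E'
from h import *
t=capture("top");s=capture("side")
crop(s,240,280,400,420,5,"s6.png")
for n,c in(("top",t),("side",s)):
    h=cv2.cvtColor(c["frame"],cv2.COLOR_RGB2HSV);m=cv2.inRange(h,(85,70,60),(112,255,255))
    k,l,st,ce=cv2.connectedComponentsWithStats(m)
    for i in range(1,k):
        q=onplane(c,ce[i],.008)
        if st[i,4]>8 and abs(q[0]-.505)<.06 and abs(q[1]+.043)<.1:
            w=(h[...,1]*(cv2.dilate((l==i).astype(np.uint8),None))).astype(float);w=np.clip(w-60,0,None);v,u=np.mgrid[:480,:640]
            print(n,st[i],q.round(4),onplane(c,((u*w).sum()/w.sum(),(v*w).sum()/w.sum()),.008).round(4))
E
```

```text
t: 10.28
ee_pos: [0.5503, -0.3072, 0.021]
tcp_rot: [0.244, 0.97, 0.003, -0.004]
contact_force: [0.0, 0.5, 0.1]
grip_width: 0.0641
top [317 269   7   8  24] [0.5009 0.0221 0.008 ] [0.4997 0.0188 0.008 ]
side [293 266   8   5  31] [0.4991 0.0179 0.008 ] [0.4994 0.0182 0.008 ]
side [300 281   7   6  32] [ 0.5078 -0.0429  0.008 ] [ 0.5075 -0.043   0.008 ]
side [306 297   8   6  36] [ 0.5154 -0.1043  0.008 ] [ 0.5156 -0.1043  0.008 ]
```

View pics/s6.png

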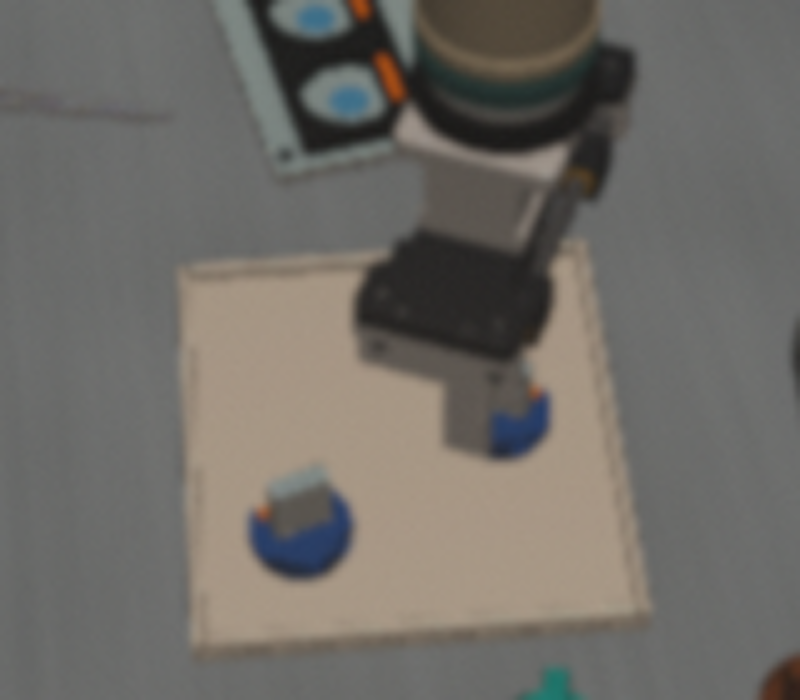

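Run:
```python
from station import *
print(get_state()["ee_pos"],get_state()["grip_width"])
```

```text
[ 0.5501041  -0.30710265  0.02062984] 0.055831914250668704
```

```bash
python3 -m creep '{"grip":[0.4,0.4,1,1,1,1,1,1,1,1,1,1],"offset":[[0.0025,-0.0057,0.002],[0.0025,-0.0057,0.002],[0.0025,-0.0057,0.002],[0.0025,-0.0057,0.002],[0.0025,-0.0057,0.002],[0.0025,-0.0057,0.002],[0.0025,-0.0057,0.002],[0.0025,-0.0057,0.002],[0.0025,-0.0057,0.002],[0.0025,-0.0057,0.002],[0.0025,-0.0057,0.002],[0.0025,-0.0057,0.002]],"turn":[[0,0,0],[0,0,0],[0,0,0],[0,0,0],[0,0,0],[0,0,0],[0,0,0],[0,0,0],[0,0,0],[0,0,0],[0,0,0],[0,0,0]]}'
```

```text
t: 11.38
ee_pos: [0.5526, -0.3127, 0.0226]
tcp_rot: [0.244, 0.97, 0.003, -0.005]
contact_force: [1.2, 0.6, 0.5]
grip_width: 0.0096
```

```bash
python3 -m creep '{"grip":[1,1,1,1,1,1,1,1,1,1,1,1],"offset":[[0,0,0.03],[0,0,0.06],[0,0,0.09],[-0.005,0.03,0.09],[-0.01,0.06,0.09],[-0.016,0.095,0.09],[-0.022,0.13,0.09],[-0.028,0.165,0.09],[-0.033,0.2,0.09],[-0.039,0.235,0.09],[-0.045,0.27,0.09],[-0.045,0.27,0.09]],"turn":[[0,0,0],[0,0,0],[0,0,-0.1],[0,0,-0.2],[0,0,-0.3],[0,0,-0.4],[0,0,-0.5],[0,0,-0.6],[0,0,-0.7],[0,0,-0.8],[0,0,-0.9],[0,0,-0.946]]}'
python3 -m creep '{"grip":[1,1,1,1],"offset":[[0,0,0],[0,0,0],[0,0,0],[0,0,0]],"turn":[[0,0,0],[0,0,0],[0,0,0],[0,0,0]]}'
python3 - <<'E'
from h import *
c=capture("side");crop(c,240,170,400,320,5,"s7.png")
st=get_state();r=st["tcp_rot"];print("yang",2*np.arctan2(r[1],r[0])-np.pi/2,st["ee_pos"],st["grip_width"],r)
E
```

```text
t: 12.38
ee_pos: [0.5047, -0.0368, 0.1124]
tcp_rot: [0.659, 0.752, 0.006, -0.005]
contact_force: [0.4, -0.3, -1.9]
grip_width: 0.01
t: 12.72
ee_pos: [0.505, -0.0377, 0.1124]
tcp_rot: [0.659, 0.752, 0.006, -0.005]
contact_force: [0.2, -0.2, -1.0]
grip_width: 0.0103
yang 0.1301893719482221 [ 0.50504939 -0.03781024  0.11235957] 0.009822639091585074 [ 0.65959438  0.75158459  0.00554684 -0.00500901]
```

View pics/s7.png

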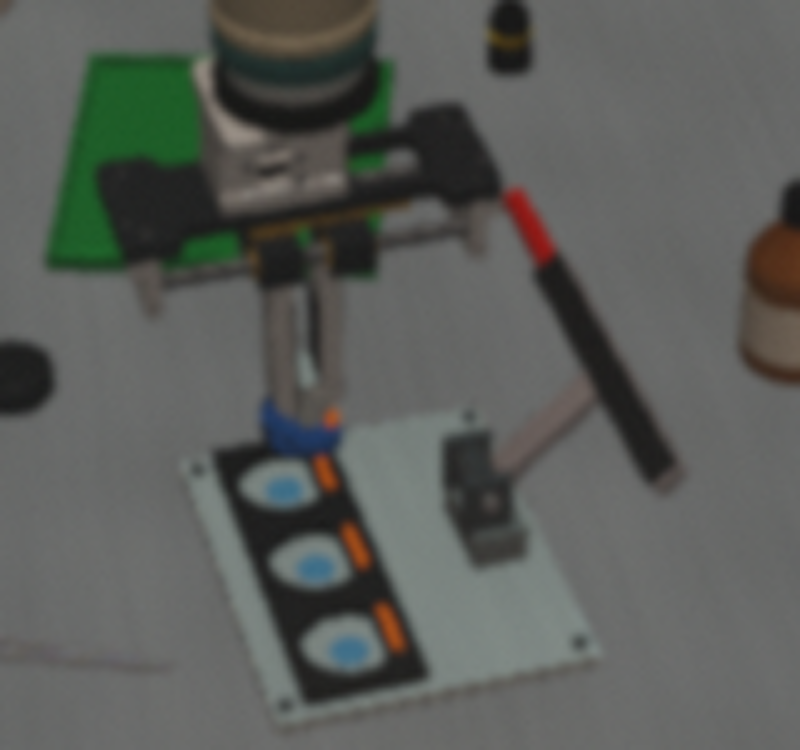

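```bash
python3 -m creep '{"grip":[1,1,1,1,1,1],"offset":[[0.0025,-0.0052,-0.02],[0.0025,-0.0052,-0.04],[0.0025,-0.0052,-0.06],[0.0025,-0.0052,-0.068],[0.0025,-0.0052,-0.068],[0.0025,-0.0052,-0.068]],"turn":[[0,0,0],[0,0,0],[0,0,0],[0,0,0],[0,0,0],[0,0,0]]}'
python3 - <<'E'
from h import *
c=capture("side");crop(c,260,220,360,320,7,"s8.png")
st=get_state();print(st["ee_pos"],st["contact_force"])
pp=lambda p:puck_layers(p,.0445-.0176)
p,f=fit([c],pp,(.5075,-.043,.13),(16,14),5);print(p,f)
E
```

```text
t: 13.27
ee_pos: [0.5078, -0.0435, 0.0444]
tcp_rot: [0.66, 0.751, 0.005, -0.005]
contact_force: [0.2, 0.0, -1.3]
grip_width: 0.01
[ 0.50837124 -0.04351281  0.04500748] [ 1.127988   -0.03930544 -0.18857482]
[ 0.49015675 -0.03191768  0.57777097] 3021.6107696764934
```

View pics/s8.png

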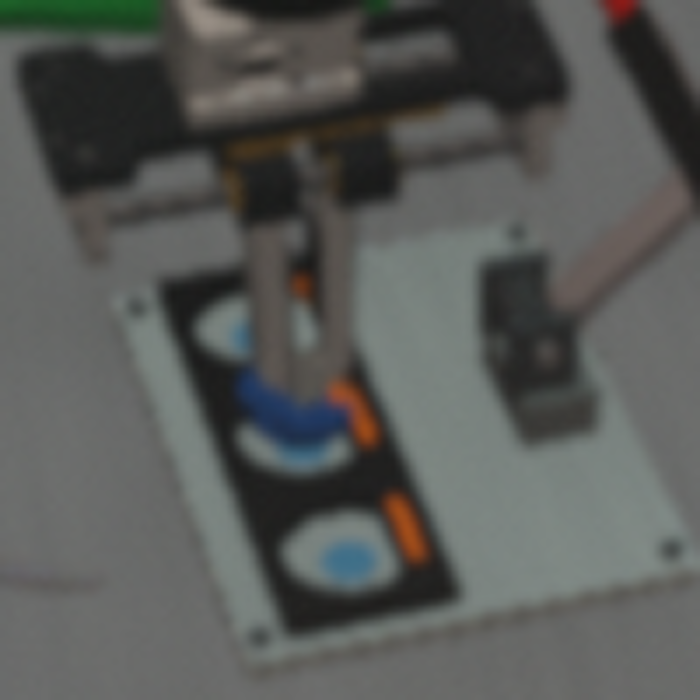

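The puck is over the middle pocket at crop (298,405), flat toward the orange stripe. I'll lower it slowly.

```bash
python3 -m creep '{"grip":[1,1,1,1,1,1,1,1],"offset":[[-0.0005,0.0005,-0.004],[-0.0005,0.0005,-0.008],[-0.0005,0.0005,-0.011],[-0.0005,0.0005,-0.013],[-0.0005,0.0005,-0.015],[-0.0005,0.0005,-0.017],[-0.0005,0.0005,-0.019],[-0.0005,0.0005,-0.019]],"turn":[[0,0,0],[0,0,0],[0,0,0],[0,0,0],[0,0,0],[0,0,0],[0,0,0],[0,0,0]]}'
```

```text
t: 13.98
ee_pos: [0.5078, -0.043, 0.0257]
tcp_rot: [0.66, 0.751, 0.006, -0.005]
contact_force: [-0.9, 1.3, -0.9]
grip_width: 0.0097
```

```bash
python3 -m creep '{"grip":[0.5,0.5,0.5,0.5,0.5,0.5,0.5,0.5,0.5,0.5,0.5,0.5],"offset":[[0,0,0],[0,0,0],[0,0,0],[0,0,0],[0,0,0],[0,0,0.01],[0,0,0.03],[0,0,0.06],[0,0,0.09],[0,0,0.12],[0,0,0.15],[0,0,0.15]],"turn":[[0,0,0],[0,0,0],[0,0,0],[0,0,0],[0,0,0],[0,0,0],[0,0,0],[0,0,0],[0,0,0],[0,0,0],[0,0,0],[0,0,0]]}'
python3 - <<'E'
from h import *
c=capture("side");crop(c,260,220,380,410,4,"s9.png")
st=get_state();print(st["ee_pos"],st["joint_positions"])
P=cloud(c)
p,f=fit([c],lambda p:puck_layers(p,.005),(.457,-.362,1.9),(14,14),5);print("B",p,f)
p,f=fit([c],lambda p:puck_layers(p,.008),(.5075,-.043,.13),(14,14),5);print("A in nest",p,f)
E
```

```text
t: 14.98
ee_pos: [0.5117, -0.0438, 0.1826]
tcp_rot: [0.66, 0.752, 0.009, 0.001]
contact_force: [1.0, 0.4, 0.3]
grip_width: 0.047
[ 0.51017217 -0.04347185  0.17981594] [-0.23216332  0.19340527  1.68393082  0.01528204  1.25861794 -0.36672909]
B [ 0.45763499 -0.36162868  1.88733223] 115.84047263482631
A in nest [ 0.50638012 -0.04410859  0.14736804] 3057.8522387450175
```

View pics/s9.png

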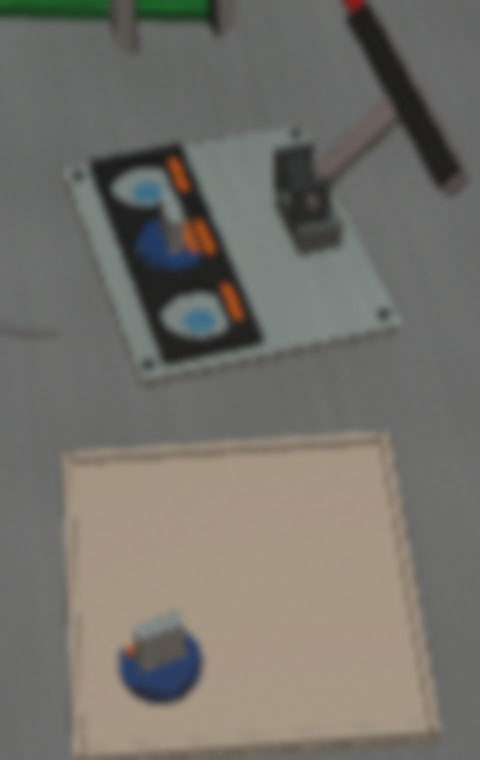

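Puck A sits in the middle pocket with its flat to the stripe, at crop (172,245). Puck B hasn't moved, at crop (160,660). Gripping B directly would need joint 6 at its limit, so I'll grip it with the half-turn yaw, twist it by −0.8 in the tray, and regrip.

```bash
python3 -m creep '{"grip":[0.3,0.3,0.3,0.3,0.3,0.3,0.3,0.3,0.3,0.3,0.3,0.3],"offset":[[-0.005,-0.03,0],[-0.01,-0.06,0],[-0.015,-0.09,0],[-0.02,-0.12,0],[-0.025,-0.15,0],[-0.03,-0.18,0],[-0.035,-0.21,0],[-0.04,-0.24,-0.01],[-0.045,-0.27,-0.03],[-0.053,-0.318,-0.05],[-0.053,-0.318,-0.07],[-0.053,-0.318,-0.09]],"turn":[[0,0,-0.12],[0,0,-0.24],[0,0,-0.36],[0,0,-0.48],[0,0,-0.6],[0,0,-0.72],[0,0,-0.84],[0,0,-0.96],[0,0,-1.08],[0,0,-1.2],[0,0,-1.32],[0,0,-1.387]]}'
python3 - <<'E'
from h import *
c=capture("side");crop(c,240,280,400,420,5,"s10.png")
c=capture("side")
p,f=fit([c],lambda p:puck_layers(p,.005),(.457,-.362,1.9),(14,14),5);print("B",p,f)
st=get_state();r=st["tcp_rot"];print("yang",2*np.arctan2(r[1],r[0])-np.pi/2,st["ee_pos"],st["grip_width"],st["joint_positions"])
E
```

```text
t: 16.03
ee_pos: [0.4558, -0.3643, 0.0875]
tcp_rot: [0.988, 0.152, 0.006, 0.004]
contact_force: [0.0, 0.8, -0.7]
grip_width: 0.0658
B [ 0.4579355  -0.36068803  2.1424882 ] 753.4732343811978
yang -1.258409347488538 [ 0.45401004 -0.35950985  0.08536874] 0.06596584212494881 [-0.79376092  0.36962493  1.68189109  0.00645826  1.08564286  0.46164931]
```

View pics/s10.png

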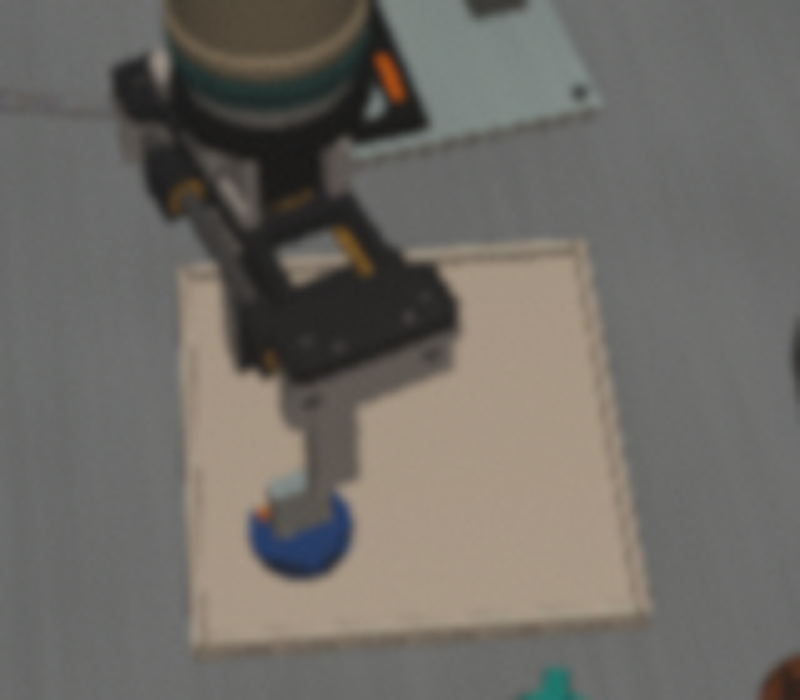

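```bash
python3 -m creep '{"grip":[0.3,0.3,0.3,0.3,1,1,1,1,1,1,1,1],"offset":[[0.0035,-0.002,-0.02],[0.0035,-0.002,-0.04],[0.0035,-0.002,-0.058],[0.0035,-0.002,-0.063],[0.0035,-0.002,-0.063],[0.0035,-0.002,-0.063],[0.0035,-0.002,-0.063],[0.0035,-0.002,-0.063],[0.0035,-0.002,-0.063],[0.0035,-0.002,-0.063],[0.0035,-0.002,-0.063],[0.0035,-0.002,-0.063]],"turn":[[0,0,0],[0,0,0],[0,0,0],[0,0,0],[0,0,0],[0,0,0],[0,0,0],[0,0,0],[0,0,0],[0,0,0],[0,0,0],[0,0,0]]}'
python3 -m creep '{"grip":[1,1,1,1,1,1,1,1,1,1,1,1],"offset":[[0,0,0.002],[0,0,0.004],[0,0,0.004],[0,0,0.004],[0,0,0.004],[0,0,0.004],[0,0,0.004],[0,0,0.004],[0,0,0.004],[0,0,0.004],[0,0,0.002],[0,0,0]],"turn":[[0,0,0],[0,0,0],[0,0,-0.1],[0,0,-0.2],[0,0,-0.3],[0,0,-0.4],[0,0,-0.5],[0,0,-0.6],[0,0,-0.7],[0,0,-0.8],[0,0,-0.8],[0,0,-0.8]]}'
```

```text
t: 17.13
ee_pos: [0.4575, -0.3616, 0.0226]
tcp_rot: [0.988, 0.156, 0.004, 0.0]
contact_force: [-0.8, 0.2, -0.9]
grip_width: 0.016
t: 18.13
ee_pos: [0.4578, -0.3618, 0.0238]
tcp_rot: [0.971, -0.24, 0.004, 0.002]
contact_force: [-2.9, 3.2, 21.6]
grip_width: 0.0098
```

```bash
python3 -m creep '{"grip":[0.3,0.3,0.3,0.3,0.3,0.3,0.3,0.3,0.3,0.3,0.3,0.3],"offset":[[0,0,0],[0,0,0],[0,0,0],[0,0,0],[0,0,0.02],[0,0,0.045],[0,0,0.045],[0,0,0.045],[0,0,0.045],[0,0,0.045],[0,0,0.045],[0,0,0.045]],"turn":[[0,0,0],[0,0,0],[0,0,0],[0,0,0],[0,0,0],[0,0,0],[0,0,0.12],[0,0,0.24],[0,0,0.36],[0,0,0.48],[0,0,0.6],[0,0,0.72]]}'
python3 -m creep '{"grip":[0.3,0.3,0.3,0.3,0.3,0.3,0.3,0.3,0.3,0.3,0.3,0.3],"offset":[[0,0,0],[0,0,0],[0,0,0],[0,0,0],[0,0,0],[0,0,0],[0,0,0],[0,0,0],[0,0,0],[0,0,0],[0,0,0],[0,0,0]],"turn":[[0,0,0.12],[0,0,0.24],[0,0,0.36],[0,0,0.48],[0,0,0.6],[0,0,0.72],[0,0,0.84],[0,0,0.96],[0,0,1.08],[0,0,1.2],[0,0,1.32],[0,0,1.44]]}'
python3 - <<'E'
from h import *
c=capture("side");crop(c,240,280,400,420,5,"s11.png")
p,f=fit([c],lambda p:puck_layers(p,.005),(.457,-.362,1.1),(14,14),5);print("B",p,f)
c=capture("top");p,f=fit([c],nest_layers,(.505,-.0435,.131),(32,36),3);print("nest",p,f)
st=get_state();r=st["tcp_rot"];print("yang",2*np.arctan2(r[1],r[0])-np.pi/2,st["ee_pos"],st["joint_positions"])
E
```

```text
t: 19.13
ee_pos: [0.4577, -0.3617, 0.0686]
tcp_rot: [0.993, 0.121, 0.004, 0.0]
contact_force: [0.2, -0.2, 0.2]
grip_width: 0.0658
t: 20.13
ee_pos: [0.4575, -0.3616, 0.0683]
tcp_rot: [0.664, 0.747, 0.003, -0.003]
contact_force: [0.3, -0.9, 0.1]
grip_width: 0.0657
B [ 0.45798042 -0.3622736   1.06402665] 113.46641495634117
nest [ 0.50516653 -0.04251664  0.13115081] 4841.923439806013
yang 0.11121273311794488 [ 0.45757288 -0.36161616  0.06829351] [-0.79210981  0.39691144  1.68579743  0.0068487   1.06445508 -0.90666072]
```

View pics/s11.png

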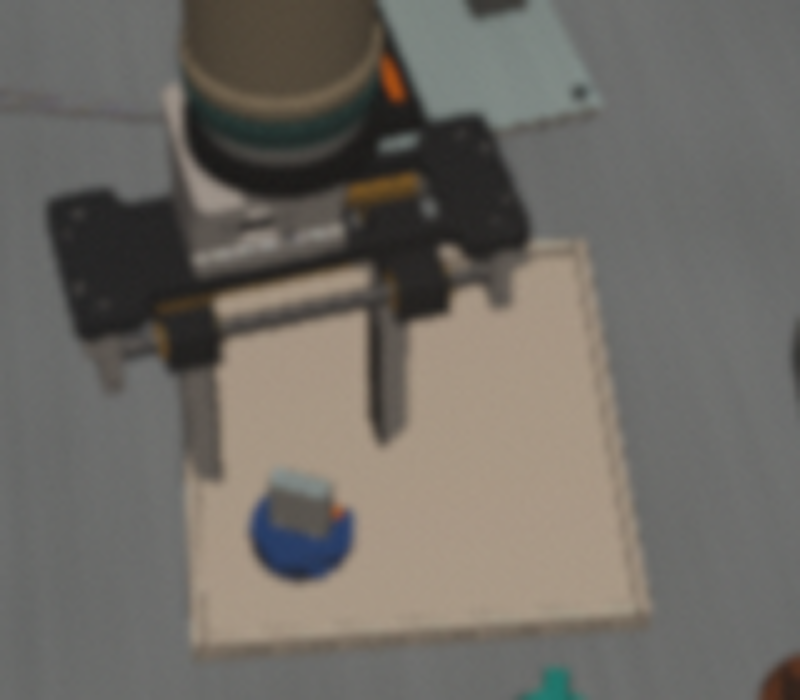

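```bash
python3 -m creep '{"grip":[0.3,0.3,0.3,0.3,0.3,0.3,0.3,0.3,0.3,0.3,0.3,0.3],"offset":[[0,0,0],[0,0,0],[0,0,0],[0,0,0],[0,0,0],[0,0,0],[0,0,0],[0,0,-0.01],[0,0,-0.025],[0,0,-0.04],[0,0,-0.045],[0,0,-0.045]],"turn":[[0,0,0.12],[0,0,0.24],[0,0,0.36],[0,0,0.48],[0,0,0.6],[0,0,0.72],[0,0,0.84],[0,0,0.96],[0,0,0.97],[0,0,0.97],[0,0,0.97],[0,0,0.97]]}'
python3 -m creep '{"grip":[1,1,1,1,1,1,1,1,1,1],"offset":[[0,0,0],[0,0,0],[0,0,0],[0,0,0],[0,0,0],[0,0,0],[0,0,0],[0,0,0],[0,0,0],[0,0,0]],"turn":[[0,0,0],[0,0,0],[0,0,0],[0,0,0],[0,0,0],[0,0,0],[0,0,0],[0,0,0],[0,0,0],[0,0,0]]}'
python3 - <<'E'
from h import *
st=get_state();r=st["tcp_rot"];print("yang",2*np.arctan2(r[1],r[0])-np.pi/2,st["ee_pos"],st["joint_positions"])
E
```

```text
t: 21.23
ee_pos: [0.4566, -0.3607, 0.0218]
tcp_rot: [0.243, 0.97, 0.002, -0.005]
contact_force: [-0.4, 0.0, -0.2]
grip_width: 0.0658
t: 22.07
ee_pos: [0.4566, -0.3607, 0.0218]
tcp_rot: [0.243, 0.97, 0.002, -0.005]
contact_force: [-0.6, 0.3, 0.1]
grip_width: 0.0099
yang 1.0793184047105688 [ 0.4566024  -0.36073083  0.0218392 ] [-7.87351137e-01  4.48430689e-01  1.73672571e+00 -1.49286144e-03
  9.67917562e-01 -1.86581601e+00]
```

```bash
python3 -m creep '{"grip":[1,1,1,1,1,1,1,1,1,1,1,1],"offset":[[0,0,0.03],[0,0,0.06],[0,0,0.09],[0.007,0.03,0.09],[0.014,0.06,0.09],[0.022,0.095,0.09],[0.03,0.13,0.09],[0.038,0.165,0.09],[0.046,0.2,0.09],[0.053,0.23,0.09],[0.0587,0.258,0.09],[0.0587,0.258,0.09]],"turn":[[0,0,0],[0,0,0],[0,0,-0.1],[0,0,-0.2],[0,0,-0.3],[0,0,-0.4],[0,0,-0.5],[0,0,-0.6],[0,0,-0.7],[0,0,-0.8],[0,0,-0.9],[0,0,-0.947]]}'
python3 - <<'E'
from h import *
c=capture("side");c=capture("side")
st=get_state();r=st["tcp_rot"];print("yang",2*np.arctan2(r[1],r[0])-np.pi/2,st["ee_pos"],st["grip_width"])
E
```

```text
t: 23.07
ee_pos: [0.5154, -0.0977, 0.1118]
tcp_rot: [0.659, 0.752, 0.006, -0.005]
contact_force: [-0.1, -0.4, -0.9]
grip_width: 0.0098
yang 0.1352178579270944 [ 0.51522251 -0.10140154  0.11177536] 0.009826966834897569
```

```bash
python3 -m creep '{"grip":[1,1,1,1,1,1,1],"offset":[[0,-0.0014,-0.02],[0,-0.0014,-0.04],[0,-0.0014,-0.06],[0,-0.0014,-0.068],[0,-0.0014,-0.068],[0,-0.0014,-0.068],[0,-0.0014,-0.068]],"turn":[[0,0,0],[0,0,0],[0,0,0],[0,0,0],[0,0,0],[0,0,0],[0,0,0]]}'
python3 - <<'E'
from h import *
c=capture("side");crop(c,260,220,360,320,7,"s12.png")
st=get_state();print(st["ee_pos"],st["contact_force"])
E
```

```text
t: 23.75
ee_pos: [0.5161, -0.1035, 0.0447]
tcp_rot: [0.658, 0.753, 0.005, -0.003]
contact_force: [0.6, 0.2, -0.1]
grip_width: 0.01
[ 0.51621873 -0.10347366  0.04487332] [-0.39219545  0.54101209 -0.02222515]
```

View pics/s12.png

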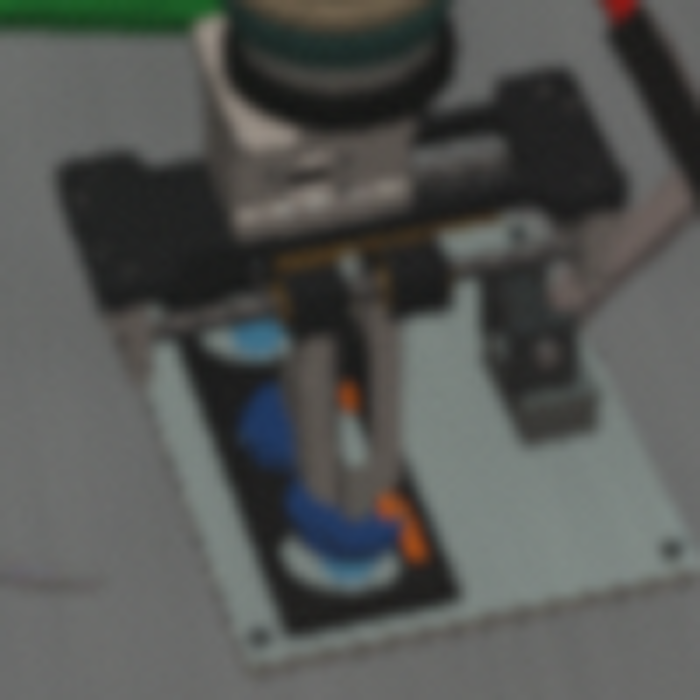

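```bash
python3 -m creep '{"grip":[1,1,1,1,1,1,1,1],"offset":[[-0.0008,0.0005,-0.004],[-0.0008,0.0005,-0.008],[-0.0008,0.0005,-0.011],[-0.0008,0.0005,-0.013],[-0.0008,0.0005,-0.015],[-0.0008,0.0005,-0.017],[-0.0008,0.0005,-0.0195],[-0.0008,0.0005,-0.0195]],"turn":[[0,0,0],[0,0,0],[0,0,0],[0,0,0],[0,0,0],[0,0,0],[0,0,0],[0,0,0]]}'
```

```text
t: 24.47
ee_pos: [0.5154, -0.1029, 0.025]
tcp_rot: [0.658, 0.753, 0.005, -0.003]
contact_force: [-0.3, 0.3, -0.3]
grip_width: 0.0097
```

```bash
python3 -m creep '{"grip":[0.5,0.5,0.5,0.5,0.5,0.5,0.5,0.5,0.5,0.5,0.5,0.5],"offset":[[0,0,0],[0,0,0],[0,0,0],[0,0,0],[0,0,0],[0,0,0.01],[0,0,0.03],[0,0,0.06],[0,0,0.09],[0,0,0.13],[0,0,0.17],[0,0,0.2]],"turn":[[0,0,0],[0,0,0],[0,0,0],[0,0,0],[0,0,0],[0,0,0],[0,0,0],[0,0,0],[0,0,0],[0,0,0],[0,0,0],[0,0,0]]}'
python3 - <<'E'
from h import *
c=capture("side");crop(c,260,200,360,320,6,"s13.png")
P=cloud(c)
for y in(-.043,-.1043):
  x=.5075-(y+.043)*.132
  m=(abs(P[...,0]-x)<.03)&(abs(P[...,1]-y)<.025)&(P[...,2]>.015);z=P[m][:,2]
  print(len(z),np.percentile(z,[50,90,95,98,100]).round(4))
st=get_state();print(st["ee_pos"],st["contact_force"],st["joint_positions"])
E
```

```text
t: 25.47
ee_pos: [0.516, -0.1031, 0.2294]
tcp_rot: [0.658, 0.753, 0.006, -0.001]
contact_force: [1.5, -1.0, -0.2]
grip_width: 0.0474
507 [0.0284 0.6574 0.6607 0.6623 0.6635]
1859 [0.376  0.6557 0.6578 0.6588 0.6601]
[ 0.51921184 -0.10412384  0.23484544] [ 2.21533931 -2.12879553  2.99829093] [-0.33751443  0.18261288  1.55852051  0.01116358  1.38694805 -0.47477575]
```

View pics/s13.png

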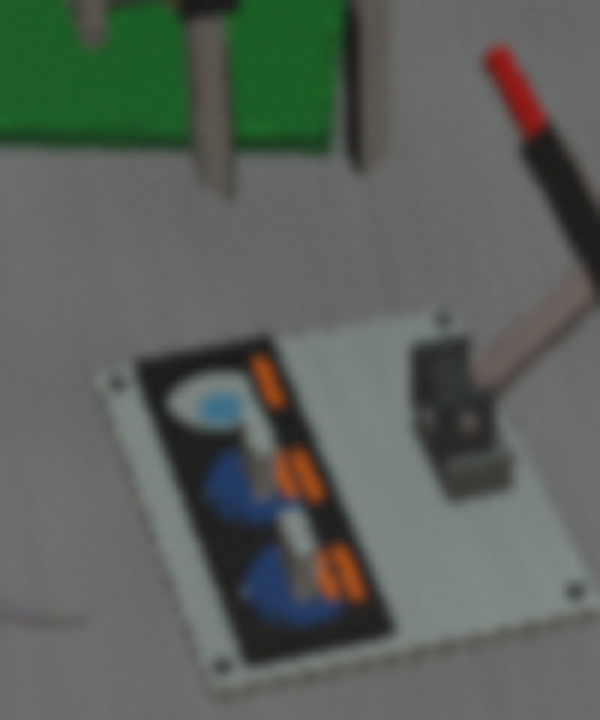

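Both pucks look fully home with their flats at the stripes: side crop (250,485) and (295,585). Next I'll go to the red grip.

```bash
python3 -m creep '{"grip":[0.5,0.5,0.5,0.5,0.5,0.5,0.5,0.5,0.5],"offset":[[0.02,0.033,0],[0.04,0.066,0],[0.06,0.1,0],[0.08,0.133,0],[0.1,0.166,-0.01],[0.12,0.198,-0.02],[0.124,0.202,-0.03],[0.124,0.202,-0.03],[0.124,0.202,-0.03]],"turn":[[0,0,0],[0,0,0],[0,0,0],[0,0,0],[0,0,0],[0,0,0],[0,0,0],[0,0,0],[0,0,0]]}'
python3 - <<'E'
from h import *
c=capture("side");cv2.imwrite("pics/s14.png",c["frame"][:,:,::-1])
P=cloud(c)
for y in(-.043,-.1043):
  x=.5075-(y+.043)*.132
  m=(abs(P[...,0]-x)<.03)&(abs(P[...,1]-y)<.025)&(P[...,2]>.015)&(P[...,2]<.08);z=P[m][:,2]
  print(len(z),np.percentile(z,[50,90,95,98,100]).round(4))
h=cv2.cvtColor(c["frame"],cv2.COLOR_RGB2HSV);m=(cv2.inRange(h,(0,150,80),(6,255,255))>0)&(P[...,2]<.2)&(P[...,2]>.05)&(abs(P[...,0]-.64)<.1);print("red",P[m].mean(0))
st=get_state();print(st["ee_pos"],st["contact_force"],st["tcp_rot"])
E
```

```text
t: 26.27
ee_pos: [0.6423, 0.0976, 0.2042]
tcp_rot: [0.657, 0.754, 0.006, 0.004]
contact_force: [0.4, -0.2, 0.1]
grip_width: 0.0473
323 [0.0209 0.0463 0.0491 0.0514 0.0565]
362 [0.0204 0.0463 0.0493 0.051  0.0535]
red [0.64152978 0.09209607 0.10772144]
[0.64246322 0.09691674 0.20502234] [-0.48513441  0.97340638 -1.22360308] [0.65779092 0.75315725 0.00693009 0.00415115]
```

View pics/s14.png

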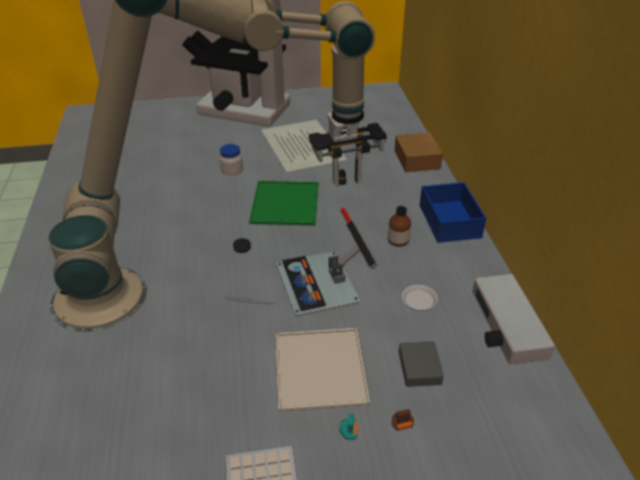

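The white tray is empty. Both pucks read disc top ≈0.021 and fin top ≈0.050, so they are seated. I'll lower onto the grip and close.

```bash
python3 -m creep '{"grip":[0.5,0.5,0.5,0.5,0.5,0.5,1,1,1,1,1,1],"offset":[[0.0006,0.001,-0.03],[0.0006,0.001,-0.06],[0.0006,0.001,-0.09],[0.0006,0.001,-0.11],[0.0006,0.001,-0.12],[0.0006,0.001,-0.122],[0.0006,0.001,-0.122],[0.0006,0.001,-0.122],[0.0006,0.001,-0.122],[0.0006,0.001,-0.122],[0.0006,0.001,-0.122],[0.0006,0.001,-0.122]],"turn":[[0,0,0],[0,0,0],[0,0,0],[0,0,0],[0,0,0],[0,0,0],[0,0,0],[0,0,0],[0,0,0],[0,0,0],[0,0,0],[0,0,0]]}'
python3 - <<'E'
from h import *
y=.132;c,s=np.cos(y),np.sin(y)
g=lambda t:np.array([-.085*np.cos(t)+.008*np.sin(t),.085*np.sin(t)+.008*np.cos(t)])
st=get_state();print(st["ee_pos"],st["grip_width"])
for t in np.arange(2.4,-.01,-.1):
    d=g(t)-g(2.4);print(f"{t:.1f} [{d[0]*c:.3f},{d[0]*s:.3f},{d[1]:.3f}]",end=" ")
E
```

```text
t: 27.32
ee_pos: [0.6438, 0.098, 0.084]
tcp_rot: [0.658, 0.753, 0.008, 0.005]
contact_force: [-0.5, -0.2, 2.9]
grip_width: 0.013
[0.64375035 0.09802994 0.0840004 ] 0.012952936001395084
2.4 [0.000,0.000,0.000] 2.3 [-0.005,-0.001,0.007] 2.2 [-0.011,-0.002,0.012] 2.1 [-0.018,-0.002,0.018] 2.0 [-0.025,-0.003,0.022] 1.9 [-0.033,-0.004,0.026] 1.8 [-0.041,-0.005,0.029] 1.7 [-0.049,-0.006,0.032] 1.6 [-0.057,-0.008,0.033] 1.5 [-0.066,-0.009,0.034] 1.4 [-0.074,-0.010,0.034] 1.3 [-0.082,-0.011,0.033] 1.2 [-0.091,-0.012,0.031] 1.1 [-0.099,-0.013,0.028] 1.0 [-0.106,-0.014,0.024] 0.9 [-0.114,-0.015,0.020] 0.8 [-0.121,-0.016,0.015] 0.7 [-0.127,-0.017,0.009] 0.6 [-0.133,-0.018,0.003] 0.5 [-0.138,-0.018,-0.004] 0.4 [-0.142,-0.019,-0.011] 0.3 [-0.146,-0.019,-0.019] 0.2 [-0.148,-0.020,-0.027] 0.1 [-0.151,-0.020,-0.035] -0.0 [-0.152,-0.020,-0.044]
```

```bash
python3 -m creep '{"grip":[1,1,1,1,1,1,1,1,1,1,1,1],"offset":[[-0.003,-0.001,0.004],[-0.007,-0.001,0.008],[-0.011,-0.002,0.012],[-0.016,-0.002,0.016],[-0.02,-0.003,0.019],[-0.025,-0.003,0.022],[-0.03,-0.004,0.025],[-0.035,-0.004,0.027],[-0.041,-0.005,0.029],[-0.046,-0.006,0.031],[-0.051,-0.007,0.032],[-0.057,-0.008,0.033]],"turn":[[0,0,0],[0,0,0],[0,0,0],[0,0,0],[0,0,0],[0,0,0],[0,0,0],[0,0,0],[0,0,0],[0,0,0],[0,0,0],[0,0,0]]}'
```

```text
t: 28.32
ee_pos: [0.5916, 0.0911, 0.1211]
tcp_rot: [0.658, 0.753, 0.013, 0.009]
contact_force: [7.0, 3.6, 6.4]
grip_width: 0.0134
```

```bash
python3 -m creep '{"grip":[1,1,1,1,1,1,1,1,1,1,1,1],"offset":[[-0.008,-0.001,0],[-0.013,-0.002,0],[-0.018,-0.002,0],[-0.022,-0.003,0],[-0.026,-0.003,-0.001],[-0.03,-0.004,-0.002],[-0.035,-0.004,-0.003],[-0.039,-0.005,-0.004],[-0.043,-0.006,-0.006],[-0.047,-0.006,-0.007],[-0.051,-0.007,-0.009],[-0.054,-0.007,-0.011]],"turn":[[0,0,0],[0,0,0],[0,0,0],[0,0,0],[0,0,0],[0,0,0],[0,0,0],[0,0,0],[0,0,0],[0,0,0],[0,0,0],[0,0,0]]}'
python3 - <<'E'
from h import *
c=capture("side");crop(c,240,170,400,320,5,"s15.png")
st=get_state();print(st["ee_pos"],st["contact_force"],st["tcp_rot"])
E
```

```text
t: 29.32
ee_pos: [0.5367, 0.0839, 0.1115]
tcp_rot: [0.658, 0.753, 0.013, 0.009]
contact_force: [-0.7, 0.5, 8.7]
grip_width: 0.0132
[0.53552779 0.08372119 0.11075588] [-1.12064747  0.91773311  3.81696945] [0.65772487 0.75311686 0.01187117 0.00848933]
```

View pics/s15.png

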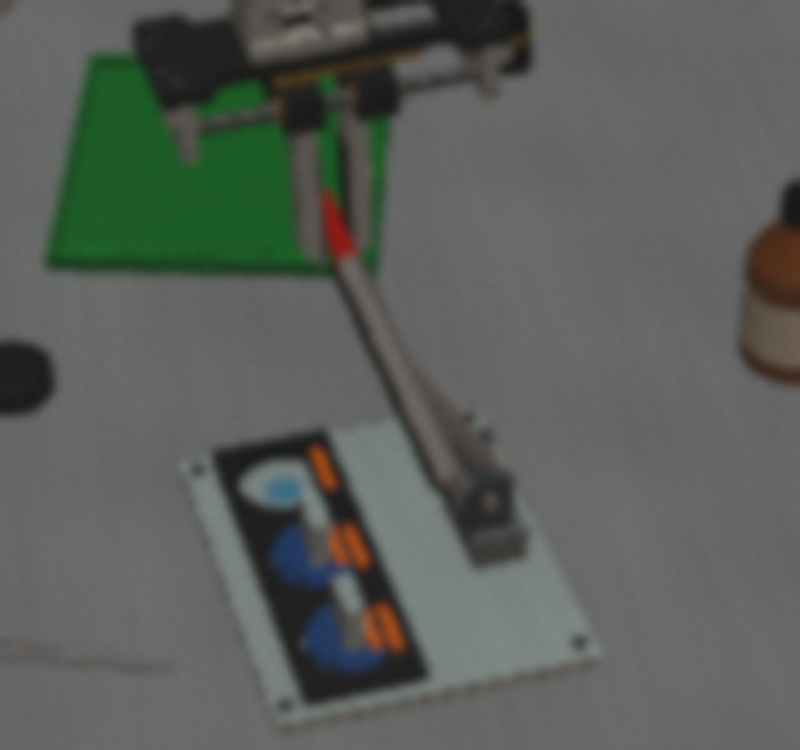

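```bash
python3 -m creep '{"grip":[1,1,1,1,1,1,1,1,1,1,1,1],"offset":[[-0.003,0,-0.003],[-0.006,-0.001,-0.005],[-0.01,-0.001,-0.008],[-0.013,-0.002,-0.01],[-0.016,-0.002,-0.013],[-0.019,-0.003,-0.016],[-0.022,-0.003,-0.019],[-0.025,-0.004,-0.022],[-0.028,-0.004,-0.026],[-0.03,-0.004,-0.029],[-0.032,-0.005,-0.033],[-0.034,-0.005,-0.036]],"turn":[[0,0,0],[0,0,0],[0,0,0],[0,0,0],[0,0,0],[0,0,0],[0,0,0],[0,0,0],[0,0,0],[0,0,0],[0,0,0],[0,0,0]]}'
python3 - <<'E'
from h import *
st=get_state();print(st["ee_pos"],st["contact_force"],st["tcp_rot"])
E
```

```text
t: 30.37
ee_pos: [0.5015, 0.0792, 0.0742]
tcp_rot: [0.658, 0.753, 0.012, 0.008]
contact_force: [2.4, 4.3, -0.4]
grip_width: 0.0132
[0.50149037 0.07915318 0.07423973] [ 2.41516773  4.25764748 -0.39208184] [0.65788785 0.75297018 0.01231491 0.00823555]
```

```bash
python3 -m creep '{"grip":[1,1,1,1,1,1,1,1,1],"offset":[[-0.002,0,-0.004],[-0.004,0,-0.008],[-0.005,0,-0.012],[-0.006,-0.001,-0.016],[-0.008,-0.001,-0.02],[-0.009,-0.001,-0.024],[-0.009,-0.001,-0.027],[-0.01,-0.001,-0.029],[-0.01,-0.001,-0.031]],"turn":[[0,0,0],[0,0,0],[0,0,0],[0,0,0],[0,0,0],[0,0,0],[0,0,0],[0,0,0],[0,0,0]]}'
python3 - <<'E'
from h import *
c=capture("side");crop(c,240,190,380,320,5,"s16.png")
st=get_state();print(st["ee_pos"],st["contact_force"],st["tcp_rot"])
E
```

```text
t: 31.12
ee_pos: [0.4921, 0.078, 0.0432]
tcp_rot: [0.658, 0.753, 0.013, 0.009]
contact_force: [4.2, 1.9, 0.6]
grip_width: 0.0134
[0.49207924 0.0779915  0.04305917] [ 5.41820115  1.14744495 -0.83219937] [0.65784917 0.7529953  0.01252883 0.00869335]
```

View pics/s16.png

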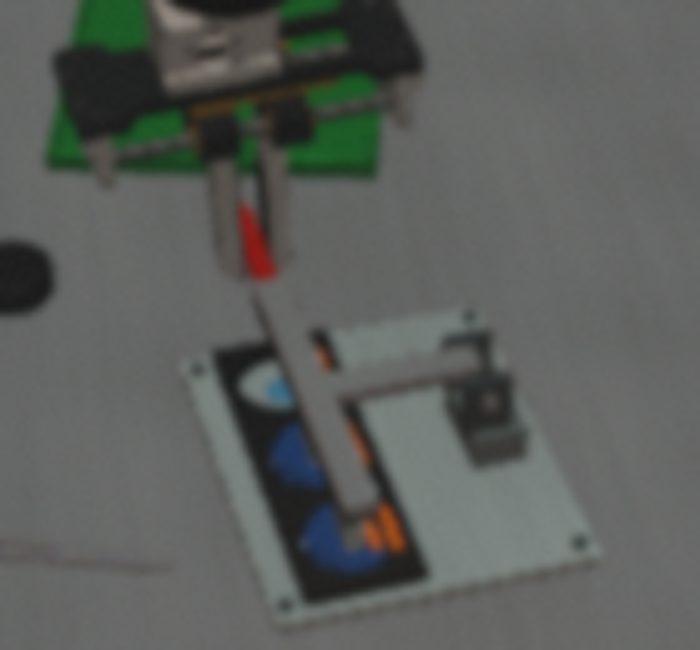

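The press bar is at the fin tops, side crop (320,400). I'll nudge it 2 mm down, release, and wait just over 3 s with the fingers clear of the bar.

```bash
python3 -m creep '{"grip":[1,1,0.6,0.6,0.6,0.6,0.6,0.6,0.6,0.6,0.6,0.6],"offset":[[0,0,-0.002],[0,0,-0.003],[0,0,-0.002],[0,0,-0.002],[0,0,-0.002],[0,0,-0.002],[0,0,-0.002],[0,0,-0.002],[0,0,-0.002],[0,0,-0.002],[0,0,-0.002],[0,0,-0.002]],"turn":[[0,0,0],[0,0,0],[0,0,0],[0,0,0],[0,0,0],[0,0,0],[0,0,0],[0,0,0],[0,0,0],[0,0,0],[0,0,0],[0,0,0]]}'
python3 - <<'E'
from h import *
c=capture("side");crop(c,240,190,380,320,5,"s17.png")
P=cloud(c)
h=cv2.cvtColor(c["frame"],cv2.COLOR_RGB2HSV);m=(cv2.inRange(h,(0,150,80),(6,255,255))>0)&(P[...,2]<.2)&(P[...,2]>.03)&(abs(P[...,0]-.49)<.1);print("red",P[m].mean(0))
# press bar top heights along the bar
for yn in np.arange(-.08,.09,.02):
  q=np.array([.5075-.1316*yn,-.043+.9913*yn]);mm=(np.hypot(P[...,0]-q[0],P[...,1]-q[1])<.008)&(P[...,2]>.055)&(P[...,2]<.1);print(round(yn,2),mm.sum(),np.median(P[mm][:,2]).round(4))
E
```

```text
t: 32.17
ee_pos: [0.492, 0.078, 0.041]
tcp_rot: [0.658, 0.753, 0.012, 0.009]
contact_force: [0.3, -0.7, -0.2]
grip_width: 0.0375
red [0.49063051 0.07320939 0.06431407]
-0.08 28 0.0628
-0.06 23 0.0648
-0.04 21 0.0634
-0.02 22 0.0635
0.0 18 0.0632
0.02 23 0.0644
0.04 21 0.0649
0.06 19 0.0637
0.08 19 0.0635
```

View pics/s17.png

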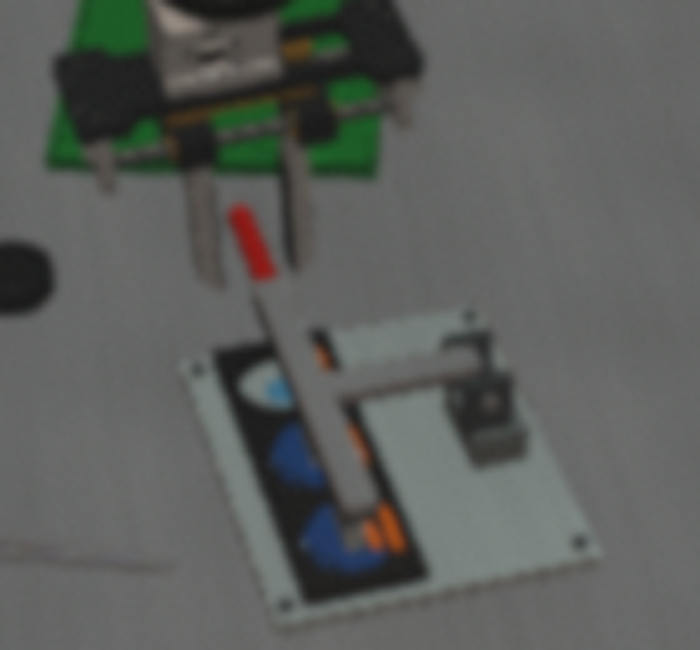

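The bar is down on the pucks: its top measures 0.0635 along its whole length, against 0.064 expected. I'll wait.

```bash
for i in 1 2 3; do python3 -m creep '{"grip":[0.6,0.6,0.6,0.6,0.6,0.6,0.6,0.6,0.6,0.6,0.6,0.6],"offset":[[0,0,0],[0,0,0],[0,0,0],[0,0,0],[0,0,0],[0,0,0],[0,0,0],[0,0,0],[0,0,0],[0,0,0],[0,0,0],[0,0,0]],"turn":[[0,0,0],[0,0,0],[0,0,0],[0,0,0],[0,0,0],[0,0,0],[0,0,0],[0,0,0],[0,0,0],[0,0,0],[0,0,0],[0,0,0]]}' | head -1; done
python3 -m creep '{"grip":[0.6,0.6,0.6,0.6,0.6,0.6,1,1,1,1,1,1],"offset":[[0,0,0],[0,0,0],[0,0,0],[0,0,0],[0,0,0],[0,0,-0.002],[0,0,-0.002],[0,0,-0.002],[0,0,-0.002],[0,0,-0.002],[0,0,-0.002],[0,0,-0.002]],"turn":[[0,0,0],[0,0,0],[0,0,0],[0,0,0],[0,0,0],[0,0,0],[0,0,0],[0,0,0],[0,0,0],[0,0,0],[0,0,0],[0,0,0]]}'
```

```text
t: 33.22
t: 34.22
t: 35.22
t: 36.22
ee_pos: [0.4923, 0.078, 0.039]
tcp_rot: [0.658, 0.753, 0.013, 0.009]
contact_force: [1.6, -0.4, -0.9]
grip_width: 0.0132
```

It was down from about 31.3 s to 36.2 s. Now I'll swing it back along the same arc as before.

```bash
python3 -m creep '{"grip":[1,1,1,1,1,1,1,1,1,1,1,1],"offset":[[0,0,0.005],[0,0,0.009],[0,0,0.013],[0,0,0.017],[0,0,0.021],[0.001,0,0.025],[0.002,0,0.03],[0.003,0,0.034],[0.004,0,0.038],[0.005,0.001,0.042],[0.007,0.001,0.046],[0.009,0.001,0.05]],"turn":[[-0.006,0.05,0],[-0.013,0.099,0],[-0.02,0.15,0],[-0.026,0.198,0],[-0.032,0.25,0],[-0.039,0.297,0],[-0.045,0.35,0],[-0.052,0.397,0],[-0.058,0.446,0],[-0.065,0.496,0],[-0.071,0.545,0],[-0.078,0.595,0]]}'
python3 -m creep '{"grip":[1,1,1,1,1,1,1,1],"offset":[[0.002,0,0.004],[0.005,0.001,0.007],[0.008,0.001,0.01],[0.012,0.002,0.012],[0.015,0.002,0.015],[0.019,0.003,0.017],[0.022,0.003,0.02],[0.026,0.004,0.022]],"turn":[[0,0,0],[0,0,0],[0,0,0],[0,0,0],[0,0,0],[0,0,0],[0,0,0],[0,0,0]]}'
python3 - <<'E'
from h import *
c=capture("side");crop(c,240,170,400,320,5,"s18.png")
st=get_state();print(st["ee_pos"],st["contact_force"],st["tcp_rot"])
E
```

```text
t: 37.22
ee_pos: [0.5007, 0.0791, 0.0888]
tcp_rot: [0.631, 0.722, -0.211, -0.188]
contact_force: [-2.3, 0.8, -2.8]
grip_width: 0.0133
t: 37.88
ee_pos: [0.5269, 0.0827, 0.1114]
tcp_rot: [0.632, 0.722, -0.211, -0.188]
contact_force: [-2.7, -3.3, -6.1]
grip_width: 0.0131
[0.52755641 0.08275671 0.11168788] [-0.57022642 -2.44773635 -4.44454916] [ 0.63158684  0.72203393 -0.21099783 -0.18773644]
```

View pics/s18.png

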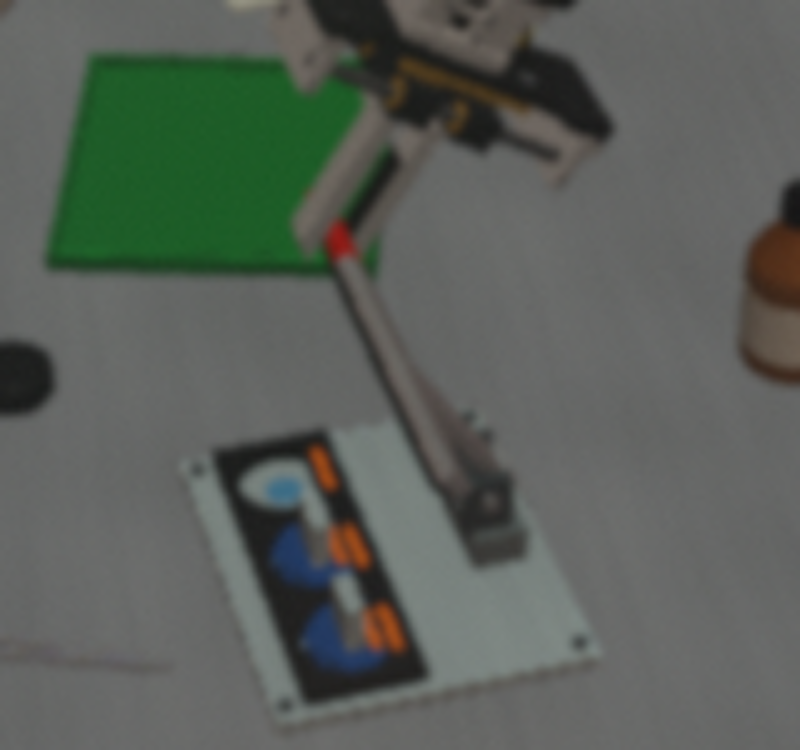

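The pucks stayed seated. I'll continue back and untilt gradually so the gripper clears the bottle.

```bash
python3 -m creep '{"grip":[1,1,1,1,1,1,1,1,1,1,1,1],"offset":[[0.004,0.001,0.002],[0.008,0.001,0.004],[0.012,0.002,0.006],[0.016,0.002,0.007],[0.02,0.003,0.009],[0.024,0.003,0.01],[0.028,0.004,0.011],[0.032,0.004,0.012],[0.037,0.005,0.013],[0.041,0.005,0.013],[0.045,0.006,0.013],[0.049,0.006,0.013]],"turn":[[0,0,0],[0,0,0],[0,0,0],[0,0,0],[0,0,0],[0,0,0],[0,0,0],[0,0,0],[0,0,0],[0,0,0],[0,0,0],[0,0,0]]}'
python3 -m creep '{"grip":[1,1,1,1,1,1,1,1,1,1],"offset":[[0.004,0.001,0],[0.009,0.001,-0.001],[0.013,0.001,-0.002],[0.017,0.002,-0.003],[0.021,0.003,-0.005],[0.025,0.003,-0.007],[0.028,0.004,-0.009],[0.032,0.004,-0.011],[0.036,0.005,-0.014],[0.039,0.005,-0.016]],"turn":[[0,0,0],[0,0,0],[0,0,0],[0,0,0],[0,0,0],[0,0,0],[0,0,0],[0,0,0],[0,0,0],[0,0,0]]}'
python3 -m creep '{"grip":[1,1,1,1,1,1,1],"offset":[[0.004,0,-0.003],[0.007,0.001,-0.005],[0.01,0.001,-0.008],[0.013,0.002,-0.011],[0.015,0.002,-0.013],[0.018,0.002,-0.017],[0.019,0.003,-0.019]],"turn":[[0,0,0],[0,0,0],[0,0,0],[0,0,0],[0,0,0],[0,0,0],[0,0,0]]}'
```

```text
t: 38.93
ee_pos: [0.5765, 0.0892, 0.1246]
tcp_rot: [0.631, 0.722, -0.211, -0.188]
contact_force: [-3.3, -0.2, -8.0]
grip_width: 0.0131
t: 39.77
ee_pos: [0.6172, 0.0946, 0.1107]
tcp_rot: [0.632, 0.722, -0.21, -0.187]
contact_force: [0.4, -0.4, 5.3]
grip_width: 0.0125
t: 40.35
ee_pos: [0.6373, 0.0972, 0.0918]
tcp_rot: [0.632, 0.723, -0.209, -0.186]
contact_force: [1.2, -2.1, 11.0]
grip_width: 0.0131
```

```bash
python3 -m creep '{"grip":[0,0,0,0,0,0,0,0,0,0,0,0],"offset":[[0,0,0],[0,0,0],[0,0,0],[0.002,0,0.01],[0.004,0,0.02],[0.006,0,0.04],[0.008,0,0.06],[0.009,0,0.08],[0.01,0,0.1],[0.01,0,0.12],[0.01,0,0.13],[0.01,0,0.13]],"turn":[[0,0,0],[0,0,0],[0,0,0],[0.013,-0.1,0],[0.026,-0.2,0],[0.039,-0.3,0],[0.052,-0.4,0],[0.065,-0.48,0],[0.073,-0.565,0],[0.073,-0.565,0],[0.073,-0.565,0],[0.073,-0.565,0]]}'
python3 - <<'E'
from h import *
c=capture("side");cv2.imwrite("pics/s19.png",c["frame"][:,:,::-1]);crop(c,240,170,400,320,5,"s19c.png")
P=cloud(c)
h=cv2.cvtColor(c["frame"],cv2.COLOR_RGB2HSV);m=(cv2.inRange(h,(0,150,80),(6,255,255))>0)&(P[...,2]<.2)&(P[...,2]>.03)&(abs(P[...,0]-.63)<.1);print("red",P[m].mean(0))
# tray out
t,_=load();ht=cv2.cvtColor(t["frame"],cv2.COLOR_RGB2HSV);m=cv2.inRange(ht,(50,120,40),(75,255,255));cn=max(cv2.findContours(m,0,2)[0],key=cv2.contourArea)
b=cv2.boxPoints(cv2.minAreaRect(cn));Q=np.array([onplane(t,q,.012) for q in b]);print(Q.round(3),Q.mean(0).round(3),np.linalg.norm(np.diff(Q,axis=0),axis=1))
st=get_state();r=st["tcp_rot"];print(st["ee_pos"],st["contact_force"],r,2*np.arctan2(r[1],r[0])-np.pi/2)
E
```

```text
t: 41.35
ee_pos: [0.649, 0.0974, 0.2251]
tcp_rot: [0.658, 0.753, 0.004, 0.002]
contact_force: [0.3, 0.8, 0.4]
grip_width: 0.09
red [0.64153372 0.09192294 0.10753837]
[[0.429 0.441 0.012]
 [0.617 0.414 0.012]
 [0.573 0.2   0.012]
 [0.387 0.232 0.012]] [0.502 0.322 0.012] [0.18985178 0.21890129 0.18860687]
[0.64852992 0.09735146 0.22282774] [-0.38752832 -1.0257443  -0.6254656 ] [0.65816993 0.7528642  0.00258933 0.00106325] 0.13401872131733472
```

View pics/s19c.png

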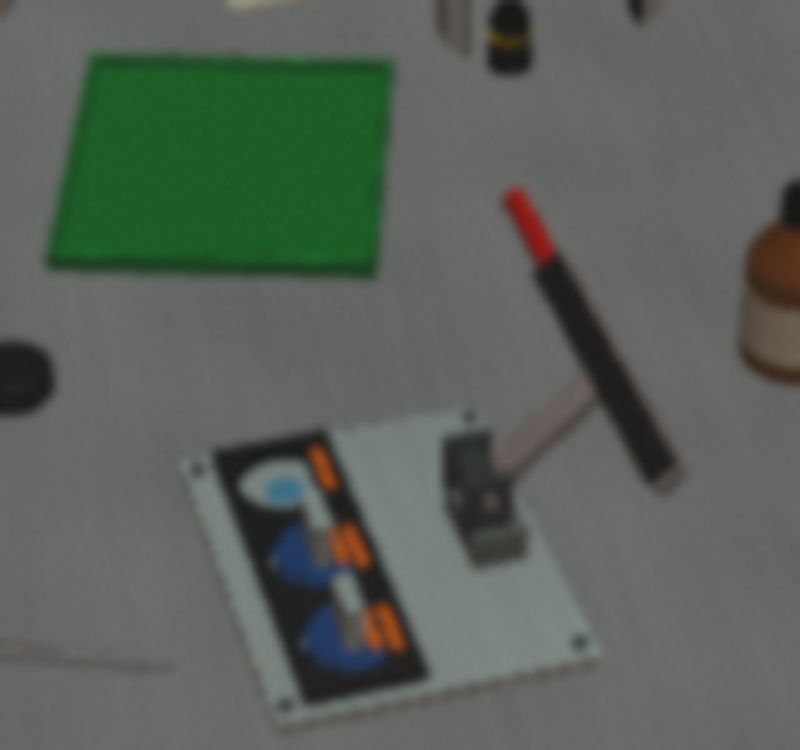

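The arm is fully back again, with the red grip at the same point as the first time. The green tray is centred at about (0.502, 0.322). Next is puck A.

```bash
python3 -m creep '{"grip":[0.5,0.5,0.5,0.5,0.5,0.5,0.5,0.5,0.5,0.5,0.5,0.5],"offset":[[-0.024,-0.023,0],[-0.048,-0.046,0],[-0.072,-0.07,0],[-0.096,-0.095,0],[-0.12,-0.118,-0.01],[-0.141,-0.14,-0.04],[-0.141,-0.14,-0.07],[-0.141,-0.14,-0.1],[-0.141,-0.14,-0.12],[-0.141,-0.14,-0.12],[-0.141,-0.14,-0.12],[-0.141,-0.14,-0.12]],"turn":[[0,0,0],[0,0,0],[0,0,0],[0,0,0],[0,0,0],[0,0,0],[0,0,0],[0,0,0],[0,0,0],[0,0,0],[0,0,0],[0,0,0]]}'
python3 - <<'E'
from h import *
c=capture("side");crop(c,260,200,360,320,6,"s20.png")
st=get_state();r=st["tcp_rot"];print(st["ee_pos"],st["contact_force"],r,2*np.arctan2(r[1],r[0])-np.pi/2)
E
```

```text
t: 42.4
ee_pos: [0.5086, -0.0428, 0.1029]
tcp_rot: [0.658, 0.753, 0.003, 0.001]
contact_force: [0.1, 0.3, 0.8]
grip_width: 0.0469
[ 0.5090053  -0.04278804  0.10357203] [-0.08831504  0.25532124 -0.0466001 ] [0.65805476 0.75296185 0.00302015 0.00180723] 0.1343206705165887
```

View pics/s20.png

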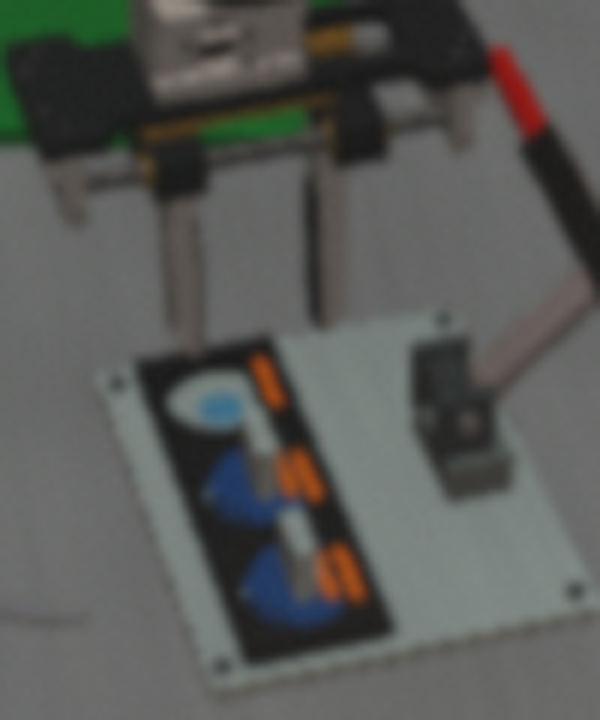

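```bash
python3 -m creep '{"grip":[0.5,0.5,0.5,0.5,1,1,1,1,1,1,1,1],"offset":[[-0.001,0,-0.025],[-0.001,0,-0.05],[-0.001,0,-0.07],[-0.001,0,-0.077],[-0.001,0,-0.077],[-0.001,0,-0.077],[-0.001,0,-0.077],[-0.001,0,-0.077],[-0.001,0,-0.077],[-0.001,0,-0.077],[-0.001,0,-0.077],[-0.001,0,-0.077]],"turn":[[0,0,0],[0,0,0],[0,0,0],[0,0,0],[0,0,0],[0,0,0],[0,0,0],[0,0,0],[0,0,0],[0,0,0],[0,0,0],[0,0,0]]}'
```

```text
t: 43.45
ee_pos: [0.5086, -0.0429, 0.0273]
tcp_rot: [0.658, 0.753, 0.003, 0.002]
contact_force: [-0.9, 0.2, 4.6]
grip_width: 0.0096
```

```bash
python3 -m creep '{"grip":[1,1,1,1,1,1,1,1,1,1,1,1],"offset":[[0,0,0.01],[0,0,0.03],[0,0,0.06],[0,0,0.08],[0,0.03,0.08],[0,0.07,0.08],[-0.001,0.11,0.08],[-0.002,0.15,0.08],[-0.002,0.19,0.08],[-0.003,0.23,0.08],[-0.003,0.27,0.08],[-0.004,0.31,0.08]],"turn":[[0,0,0],[0,0,0],[0,0,0],[0,0,0],[0,0,0],[0,0,0],[0,0,0],[0,0,0],[0,0,0],[0,0,0],[0,0,0],[0,0,0]]}'
python3 - <<'E'
from h import *
c=capture("side");c=capture("side");crop(c,230,120,350,260,5,"s21.png")
st=get_state();print(st["ee_pos"],st["contact_force"],st["grip_width"],st["tcp_rot"])
E
```

```text
t: 44.45
ee_pos: [0.5039, 0.2689, 0.107]
tcp_rot: [0.658, 0.753, 0.003, 0.002]
contact_force: [-0.4, -0.8, -0.9]
grip_width: 0.0098
[0.50407968 0.27270956 0.10692007] [-0.18043749 -0.53760229 -0.64607949] 0.010126902787527798 [0.65601552 0.75473171 0.00461396 0.00155157]
```

View pics/s21.png

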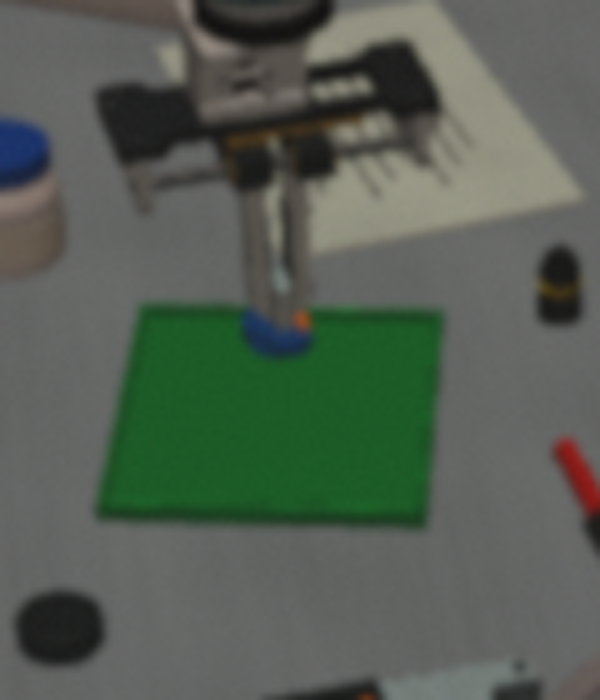

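```bash
python3 -m creep '{"grip":[1,1,1,1,1,1,1,1,1,1],"offset":[[0,0.03,0],[0,0.06,0],[0,0.09,-0.01],[0,0.09,-0.03],[0,0.09,-0.05],[0,0.09,-0.065],[0,0.09,-0.075],[0,0.09,-0.08],[0,0.09,-0.082],[0,0.09,-0.082]],"turn":[[0,0,0],[0,0,0],[0,0,0],[0,0,0],[0,0,0],[0,0,0],[0,0,0],[0,0,0],[0,0,0],[0,0,0]]}'
```

```text
t: 45.38
ee_pos: [0.5042, 0.3622, 0.0251]
tcp_rot: [0.656, 0.755, 0.004, 0.002]
contact_force: [-0.1, -0.1, -1.5]
grip_width: 0.0101
```

```bash
python3 -m creep '{"grip":[0.5,0.5,0.5,0.5,0.5,0.5,0.5,0.5,0.5,0.5,0.5,0.5],"offset":[[0,0,0],[0,0,0],[0,0,0],[0,0,0],[0,0,0],[0,0,0.01],[0,0,0.03],[0,0,0.06],[0,0,0.09],[0,0,0.1],[0,0,0.1],[0,0,0.1]],"turn":[[0,0,0],[0,0,0],[0,0,0],[0,0,0],[0,0,0],[0,0,0],[0,0,0],[0,0,0],[0,0,0],[0,0,0],[0,0,0],[0,0,0]]}'
python3 - <<'E'
from h import *
c=capture("side");c=capture("side");crop(c,230,120,350,260,5,"s22.png")
st=get_state();r=st["tcp_rot"];print(st["ee_pos"],st["contact_force"],st["grip_width"],2*np.arctan2(r[1],r[0])-np.pi/2)
E
```

```text
t: 46.38
ee_pos: [0.5041, 0.3622, 0.1253]
tcp_rot: [0.656, 0.755, 0.005, 0.002]
contact_force: [-0.4, -0.3, -1.0]
grip_width: 0.0469
[0.50297603 0.36153735 0.1233666 ] [-0.22334974  0.41432373 -0.27596216] 0.04713325952067251 0.13928009260579
```

View pics/s22.png

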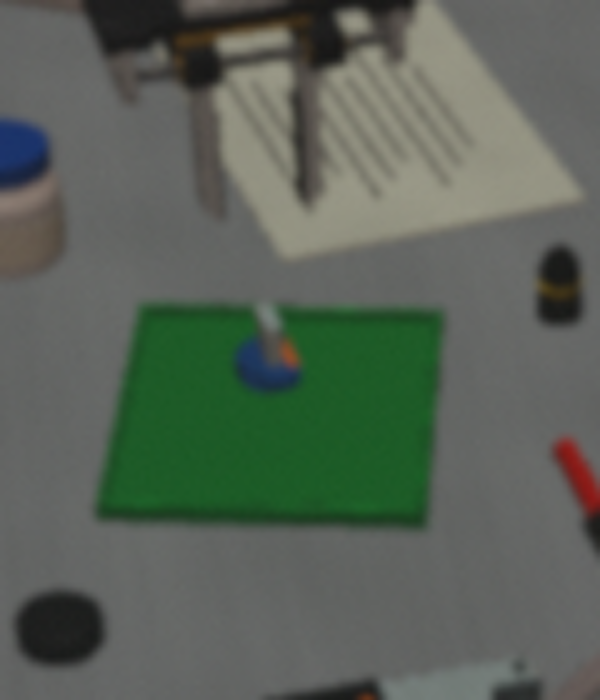

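Puck A stands upright in the green tray at crop (268,360). Now puck B.

```bash
python3 -m creep '{"grip":[0.5,0.5,0.5,0.5,0.5,0.5,0.5,0.5,0.5,0.5,0.5,0.5],"offset":[[0.001,-0.04,0],[0.002,-0.08,0],[0.003,-0.12,0],[0.004,-0.16,0],[0.005,-0.2,0],[0.006,-0.24,0],[0.007,-0.28,0],[0.008,-0.32,0],[0.01,-0.36,0],[0.011,-0.4,0],[0.012,-0.44,0],[0.0124,-0.464,0]],"turn":[[0,0,0],[0,0,0],[0,0,0],[0,0,0],[0,0,0],[0,0,0],[0,0,0],[0,0,0],[0,0,0],[0,0,0],[0,0,0],[0,0,0]]}'
python3 - <<'E'
from h import *
c=capture("side");crop(c,260,200,360,320,6,"s23.png");c=capture("side")
st=get_state();r=st["tcp_rot"];print(st["ee_pos"],st["contact_force"],r,2*np.arctan2(r[1],r[0])-np.pi/2)
E
```

```text
t: 47.48
ee_pos: [0.5142, -0.1059, 0.1215]
tcp_rot: [0.657, 0.754, 0.002, -0.0]
contact_force: [0.3, 0.3, 1.0]
grip_width: 0.047
[ 0.51458626 -0.10597271  0.12146037] [ 0.61120273  0.49295201 -0.15311501] [6.58056061e-01 7.52966766e-01 1.80846996e-03 9.45600012e-06] 0.13432518911906222
```

View pics/s23.png

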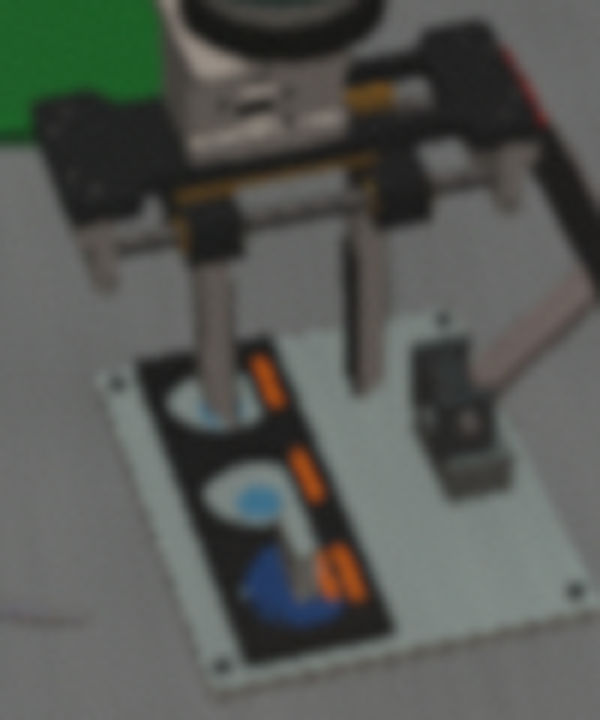

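```bash
python3 -m creep '{"grip":[0.5,0.5,0.5,0.5,1,1,1,1,1,1,1,1],"offset":[[0.001,0.003,-0.03],[0.001,0.003,-0.06],[0.001,0.003,-0.085],[0.001,0.003,-0.095],[0.001,0.003,-0.095],[0.001,0.003,-0.095],[0.001,0.003,-0.095],[0.001,0.003,-0.095],[0.001,0.003,-0.095],[0.001,0.003,-0.095],[0.001,0.003,-0.095],[0.001,0.003,-0.095]],"turn":[[0,0,0],[0,0,0],[0,0,0],[0,0,0],[0,0,0],[0,0,0],[0,0,0],[0,0,0],[0,0,0],[0,0,0],[0,0,0],[0,0,0]]}'
python3 -m creep '{"grip":[1,1,1,1,1,1,1,1,1,1,1,1],"offset":[[0,0,0.01],[0,0,0.03],[0,0,0.06],[0,0,0.08],[0,0.03,0.08],[-0.001,0.07,0.08],[-0.002,0.11,0.08],[-0.003,0.15,0.08],[-0.005,0.19,0.08],[-0.006,0.23,0.08],[-0.008,0.27,0.08],[-0.009,0.31,0.08]],"turn":[[0,0,0],[0,0,0],[0,0,0],[0,0,0],[0,0,0],[0,0,0],[0,0,0],[0,0,0],[0,0,0],[0,0,0],[0,0,0],[0,0,0]]}'
```

```text
t: 48.58
ee_pos: [0.5161, -0.1031, 0.0273]
tcp_rot: [0.658, 0.753, 0.002, 0.001]
contact_force: [-0.1, 0.7, 5.5]
grip_width: 0.0099
t: 49.58
ee_pos: [0.5064, 0.2087, 0.108]
tcp_rot: [0.658, 0.753, 0.002, 0.001]
contact_force: [0.9, -0.2, -0.4]
grip_width: 0.0097
```

```bash
python3 -m creep '{"grip":[1,1,1,1],"offset":[[0,0.03,0],[0,0.062,0],[0,0.062,0],[0,0.062,0]],"turn":[[0,0,0],[0,0,0],[0,0,0],[0,0,0]]}'
python3 - <<'E'
from h import *
c=capture("side");crop(c,230,120,350,260,5,"s24.png")
st=get_state();print(st["ee_pos"])
E
```

```text
t: 49.92
ee_pos: [0.5061, 0.2721, 0.1082]
tcp_rot: [0.657, 0.754, 0.002, 0.001]
contact_force: [0.7, -0.7, -1.0]
grip_width: 0.0094
[0.50604918 0.27076237 0.10810814]
```

View pics/s24.png

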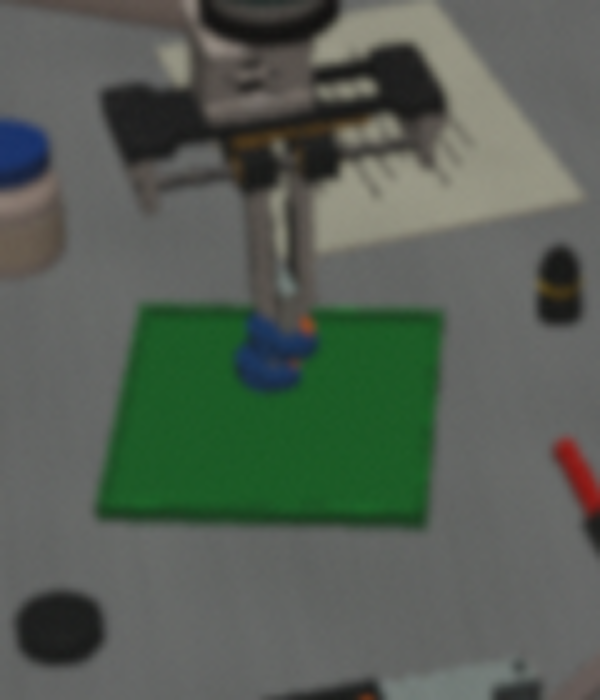

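```bash
python3 -m creep '{"grip":[1,1,1,1,1,1,1,1,1],"offset":[[0,0,-0.02],[0,0,-0.04],[0,0,-0.055],[0,0,-0.065],[0,0,-0.073],[0,0,-0.079],[0,0,-0.082],[0,0,-0.083],[0,0,-0.083]],"turn":[[0,0,0],[0,0,0],[0,0,0],[0,0,0],[0,0,0],[0,0,0],[0,0,0],[0,0,0],[0,0,0]]}'
python3 -m creep '{"grip":[0.5,0.5,0.5,0.5,0.5,0.5,0.5,0.5,0.5,0.5,0.5,0.5],"offset":[[0,0,0],[0,0,0],[0,0,0],[0,0,0],[0,0,0],[0,0,0.01],[0,0,0.03],[0,0,0.06],[0,0,0.1],[0,0,0.14],[0,0,0.18],[0,0,0.22]],"turn":[[0,0,0],[0,0,0],[0,0,0],[0,0,0],[0,0,0],[0,0,0],[0,0,0],[0,0,0],[0,0,0],[0,0,0],[0,0,0],[0,0,0]]}'
python3 - <<'E'
from h import *
c=capture("side");cv2.imwrite("pics/s25.png",c["frame"][:,:,::-1]);crop(c,230,120,350,260,5,"s25c.png")
P=cloud(c)
for x,y in((.504,.362),(.506,.2715)):
  m=(abs(P[...,0]-x)<.03)&(abs(P[...,1]-y)<.03)&(P[...,2]>.012)&(P[...,2]<.08);z=P[m][:,2]
  print(len(z),np.percentile(z,[50,90,95,98,100]).round(4))
print(get_state()["ee_pos"],get_state()["contact_force"])
E
```

```text
t: 50.72
ee_pos: [0.5064, 0.2707, 0.0254]
tcp_rot: [0.658, 0.753, 0.002, 0.001]
contact_force: [0.5, -0.2, -1.1]
grip_width: 0.0099
t: 51.72
ee_pos: [0.5059, 0.2706, 0.2483]
tcp_rot: [0.658, 0.753, 0.002, 0.001]
contact_force: [0.0, 0.9, -1.0]
grip_width: 0.0472
134 [0.0202 0.0451 0.0483 0.051  0.0538]
142 [0.0204 0.0456 0.0475 0.0498 0.0523]
[0.5102381  0.27236395 0.25721841] [2.26318751 1.11945539 4.34828812]
```

View pics/s25c.png

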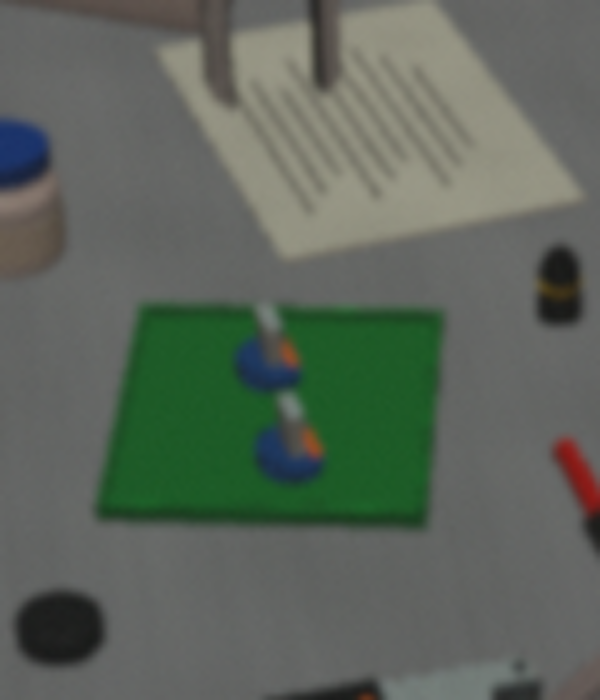

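View pics/s25.png

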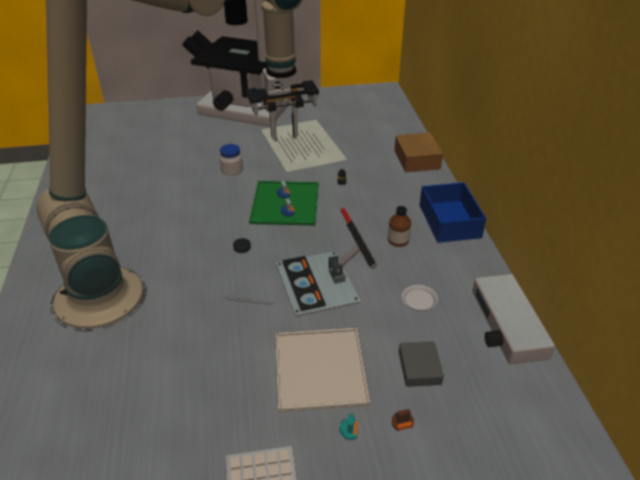

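Both pucks stand upright in the green tray (side 284,191 and 288,208). The nest is empty, the arm is back, and the bystanders look unmoved. I'll let it settle, compare against the start and hand in.

```bash
python3 -m creep '{"grip":[0.5,0.5,0.5,0.5,0.5,0.5],"offset":[[0,0,0],[0,0,0],[0,0,0],[0,0,0],[0,0,0],[0,0,0]],"turn":[[0,0,0],[0,0,0],[0,0,0],[0,0,0],[0,0,0],[0,0,0]]}'
python3 - <<'E'
from h import *
t0,s0=load();c=capture("side")
for n,X in dict(cap=(.36,.134,.02),bottle=(.777,.092,.06),petri=(.789,-.144,.01),obj=(.682,.398,.03),case=(.724,-.345,.03),tub=(.353,.532,.06),tweez=(.42,-.06,0),teal=(.55,-.48,.02),brown=(.65,-.49,.02)).items():
    u,v=proj(c,X)[0].astype(int);d=np.abs(c["frame"][v-18:v+18,u-18:u+18].astype(float)-s0["frame"][v-18:v+18,u-18:u+18]).max(-1);print(n,(u,v),round(d.mean(),1),np.percentile(d,99))
p=hand_in();print(p)
E
```

```text
t: 52.27
ee_pos: [0.5095, 0.2721, 0.2554]
tcp_rot: [0.657, 0.753, 0.008, 0.004]
contact_force: [-0.4, -1.2, -0.8]
grip_width: 0.0472
cap (np.int64(239), np.int64(241)) 4.9 7.0
bottle (np.int64(394), np.int64(224)) 5.2 8.0
petri (np.int64(421), np.int64(297)) 6.5 9.0
obj (np.int64(339), np.int64(175)) 5.8 9.0
case (np.int64(420), np.int64(358)) 4.5 7.0
tub (np.int64(229), np.int64(153)) 5.4 7.0
tweez (np.int64(269), np.int64(294)) 5.8 8.0
teal (np.int64(353), np.int64(425)) 5.5 8.0
brown (np.int64(404), np.int64(422)) 5.4 8.0
the job is handed in; nothing more can be done
None
```

The job is done and handed in at about 52 s. Only two blue pucks were present, and both went through the nest and now stand in the green tray.

- **What I did:** I swung the hold-down arm fully back and seated the pucks in the middle pocket and the pocket farthest from the red grip, flat to flat. I then swung the arm down onto them and left it down for about 4.5 s, mostly released. After that I swung it fully back and set both pucks in the green tray, 90 mm apart. The second puck needed one twist and regrip in the white tray, because a direct grip would have put joint 6 at its range limit.
- **Seating:** with both pucks in, the disc tops read about 0.021 m (expected 0.022) and the fin tops about 0.050 m. With the arm down, the press bar's top read about 0.0635 m along its length, against 0.064 expected.
- **Arm fully back:** the red grip measured the same position after each swing back and matched the stop at 2.4 rad.
- **Final state:** both pucks read as upright (fin tops about 0.048 m), the nest and white tray are empty, and the bystanders and look-alikes show no change from the start picture. The gripper was clear of everything.
- **Disagreements:**
  - The two cameras differed by about 2 mm in x. I used the side camera because it agreed with where the fingers met the red grip.
  - Image fits of a puck held over a pocket or standing in the nest did not work, so I judged those by close crops and depth.
  - The highest force I read was about 22 N, when the second puck was set down after the twist.

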